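# Unload the puppet-neck lathe and put the batch in the drying rack

## Robot

A 7-joint arm with a two-finger parallel gripper is mounted at the origin on the work surface. World frame = base frame: x ahead of the robot, y to its left, z up, the work surface at z = 0. Lengths are in m, angles in rad, forces in N, time in s.
With the tool pointing down it reaches from about 0.4 to 0.85 m from the base axis. Payload 4.5 kg.
Tool frame: the origin (TCP) lies between the finger pads; the fingertips stand 19 mm ahead of it and the grasp point (between the pads) is the TCP (r.nose_length is the distance from the TCP to the fingertips, in m); z points along the fingers, x is the direction in which the jaws open and shut, and the axes are right-handed (so a half turn about z gives the same grasp; the last joint's range is limited). The gripper opens to 88 mm and grips with 3 to 60 N. Pads are 18 mm wide; open, the fingers measure 123 mm over their backs; the gripper's body (75 mm by 187 mm) begins 45 mm behind the grasp point.
Start: joints at [-1.24, 0.689, -0.195, 1.565, 0.157, 0.902, -0.215], TCP at [0.183, 0.598, 0.258] pointing down, gripper open.
Joint ranges: [-3.01, 3.01], [-0.46, 2.08], [-1.47, 1.51], [0.13, 2.56], [-1, 4.14], [0.04, 2.09], [-2.66, 2.66]. Speed limits (rad/s): [2.57, 2.57, 3.14, 3.14, 3.14, 3.14, 3.14].

## Interface

Orientations are given as a unit quaternion [x, y, z, w].
In Python, from plant import get_state, vision, r gives the robot as it stands.
- The arm moves only by the tool play_rows, never from a script. Its argument "deltas" is a list that holds one entry, the list of rows, each a list of 7 numbers: the gripper command: -1 is fully open, 1 is shut, values between are in proportion, then the shift along the tool's x, y, z normalised to -1 to 1, where 1 is 300 mm, then the turn, a rotation vector about the tool's x, y, z normalised to -1 to 1, where 1 is pi rad. A call has 1 to 5 rows; each row is the pose to reach, as a shift and turn from the pose measured when the call began, along the tool's axes at that moment, turning the shorter way round; what a row does not reach only later rows make up. A row lasts 1/8 s, in which the tool goes at most 62.5 mm and 10.7 degrees, less where a joint would pass 70% of its speed; a pose out of reach is approached as far as the arm can. A call with a number of a shift or a turn outside -1 to 1 is refused whole. A call with a gripper value outside its range is refused whole. The fingers move at their own pace and stop on an object; "force" is the grip in N (left out, the last holds). Time passes only in rows, so rows that repeat a pose let the fingers close. It gives the time, the measured TCP pose, the force and the opening at its end, in the units of the state.
- get_state(): the state, without advancing time (a new reading comes with each control period).
- vision.snapshot(name): name is "scene" or "top"; returns the picture (480x640x3 uint8, red, green, blue); there is no depth.
- vision.camera_model(name): a dict with "vfov" (degrees; the focal length in pixels is half the picture's height over the tangent of half this angle, whatever the lens; pixels are square), "cx", "cy" (the principal point, pixels), "k1" (the pictures are not rectified: a ray, as slopes to the right and down, at radius r is drawn at 1 + k1 r^2 times it, then the intrinsics apply), "world_to_cam" (4x4, takes a point from world to camera coordinates). Camera axes: x right, y up, looking along -z (the intrinsics and any distortion apply to the point x, -y, -z); pixel columns grow to the right and rows downward; lengths in m; the calibration is good to about 2 mm. A picture is of the moment at which its call begins. camera_model takes no time and is no camera call.
- r.finish_job(): hands the job in, once; it reports no verdict.
The state is a dict: "clock": time; "q": joint angles; "qd": joint speeds; "joint_torque": joint torques, N m; "tool_pos": TCP position; "eef_rot": TCP orientation; "contact_force": force on the tool from outside, world axes, zero at the start; "moment": the same for the moment, N m; "opening": opening from 0.0 (shut) to 1.0 (fully open).
Only numpy, scipy, OpenCV 4.12 (cv2) and the standard library are available. Lean on these libraries where they do the work, as an engineer would, in place of code of your own. Each camera call takes 0.05 s, during which the arm holds its last target.

## Task

The last puppet neck of the batch is still in the lathe's chuck: set both prongs of the pin spanner in the two holes of the chuck's ring, turn the ring anticlockwise with it until it stops, and put the spanner back on its mat, prongs down. Put the freed neck and every neck piece standing on the bench into the drying tray, then slide the tray into the bottom slot of the drying rack, fully home. Leave the hat, the calliper, the dowels and the gouge where they are.

Things in the scene. Friction and masses are not known exactly. Their poses are not given: they have to be found in the camera images.
- chuck_mid (a point): Upright hand-crank lathe: grey cast foot 150 by 130 mm, gear box, crank at one side (spindle locked, it stays put), on top a chuck 128 mm across. Point: chuck axis, 108 mm above the bench, where the neck's foot stands; z up. Four jaws (tops 127 mm up) grip the neck's groove; with the ring open they clear its foot by 3 mm, reach out 44 mm from the axis, and the neck lifts straight up
- ring_mid (a point): Steel cam ring around the chuck, 128 mm outside, 84 mm inside, that opens and closes the jaws. Point: on the ring's axis at its flat top, 118 mm above the bench; z up, x and y turn with the ring. Two blind holes 13 mm across, 10 mm deep, stand in its top at y = +53 and -53 mm. The neck in the chuck rises 52 mm above this point
- ring (a joint): The ring's angle in rad: 0 closed (jaws in the neck's groove) as at the start, growing anticlockwise seen from above to a stop at 0.9, fully open. Stiff: friction 0.3 N m; stays where it is left
- hole_a (a point): Centre of the floor of the ring's hole at its +y side, 10 mm below the ring's top
- hole_b (a point): The same for the hole at the ring's -y side
- spanner_mid (a point): Pin spanner, 201 mm long, 0.25 kg, lying prongs down on its mat. Point: on the middle line of its wooden handle (22 mm wide and high, straight from x = -62 to +30 mm), near its balance point, 16 mm above the prong tips; x along the handle to the fork, z up. The fork's centre, which comes over the ring's axis, is at x = +105 mm; the tool fits the ring either way round
- prong_a (a point): Tip of the spanner's prong at its +y side (x +105, y +53, z -16 mm from the handle point), 8 mm thick, round-tipped, pointing down. The half-round fork that joins the prongs is a 10 mm bar, open to +x, its inside 48 mm from its centre so that it goes around a neck; its underside is 11 mm above the tips
- prong_b (a point): Tip of the spanner's other prong, at its -y side (x +105, y -53, z -16 mm from the handle point)
- mat_mid (a point): The spanner's black rubber mat, 240 (its x) by 140 (its y) by 3 mm, fixed to the bench; point: the centre of its top
- neck0_mid (a point): Puppet neck of pale fig wood, always there, at first in the chuck. 62 mm tall, 80 g: foot 52 mm across and 9 mm high, a groove 38 mm across (10 to 21 mm up), a straight barrel 40 mm across (23 to 52 mm up), a 24 mm tenon on top. Point: its centre, 31 mm up; z along it to the tenon. 
- neck1_mid (a point): Loose puppet neck standing on the bench; may be absent (two or three of the three loose ones are there). 62 mm tall, 80 g: foot 52 mm across and 9 mm high, a groove 38 mm across (10 to 21 mm up), a straight barrel 40 mm across (23 to 52 mm up), a 24 mm tenon on top. Point: its centre, 31 mm up; z along it to the tenon. 
- neck2_mid (a point): Loose puppet neck standing on the bench; may be absent (two or three of the three loose ones are there). 62 mm tall, 80 g: foot 52 mm across and 9 mm high, a groove 38 mm across (10 to 21 mm up), a straight barrel 40 mm across (23 to 52 mm up), a 24 mm tenon on top. Point: its centre, 31 mm up; z along it to the tenon. 
- neck3_mid (a point): Loose puppet neck standing on the bench; may be absent (two or three of the three loose ones are there). 62 mm tall, 80 g: foot 52 mm across and 9 mm high, a groove 38 mm across (10 to 21 mm up), a straight barrel 40 mm across (23 to 52 mm up), a 24 mm tenon on top. Point: its centre, 31 mm up; z along it to the tenon. 
- tray_mid (a point): Open plywood drying tray on the bench, 194 (its x) by 136 (its y) mm outside, 28 mm high, walls and floor 8 mm thick, 0.45 kg; a tongue handle sticks out from the middle of its -y side. Point: tray centre, 14 mm above its underside; z up. Four necks fit, say at x = +-43, y = +-30 mm
- tray_handle (a point): Grip point of the tray's handle, 65 mm out from the tray's -y wall, 18 mm above the bench; the handle is a straight wooden bar 95 mm long along the tray's y, 22 mm wide, 24 mm high (6 to 30 mm above the bench)
- rack_home (a point): Slatted wooden drying rack, fixed, 238 mm wide, 200 mm high. Its bottom slot is empty: the bench is its floor, 206 mm wide, 92 mm high, a stop strip at its back. Point: where the tray's centre lies with the tray fully home against the stop; the tray goes in along this +y, handle to -y, its axes along these
- rack_mouth (a point): Middle of the rack's slot mouth, 88 mm to -y of home, 14 mm up, same axes. Brass guides 30 mm high flare out about 30 mm further to -y; the shelf above the slot begins 17 mm inside the mouth
- hat: Bystander: small green-lacquered conical hat, 86 mm across, 43 mm high; origin under its centre
- calliper: Bystander: brass calliper lying flat, 160 by 66 by 8 mm; origin under its middle, x along it
- dowel1: Bystander: bamboo dowel lying on the bench, 160 mm long, 16 mm thick; origin under its middle, x along it
- dowel2: Bystander: another such dowel
- gouge: Bystander: wood-turner's gouge lying on the bench, 235 mm long, 30 mm thick; origin under its middle, x along it towards the blade
Mind the look-alikes: they are no part of the job. What is shaped like the part that bears neck2_mid but green or yellow is not meant.

How it is judged:
By the outcome, as a careful person would: the job done as asked, in the order asked, and still so for the second after the job is handed in, with the robot touching nothing.
Of neck1, neck2, neck3 only 2 to 3 are there at a start; the rules pass over those that are not, and their reading is None.
At some moment in a run one of neck1, neck2, neck3 may be knocked a few centimetres aside while the robot is not near it.
It also fails if it takes over 210 s, if anything falls off the work surface, if the arm or the gripper's body presses on something with over 40 N, if the wrist force passes 120 N, or if a joint passes its speed limit or range.

## Working session

There is one attempt and no reset: what is moved stays moved. The work goes in short steps, Python scripts to look and compute and a tool call to move; the robot and the scene stay as the last step left them, time stands still between calls to the robot, and variables do not carry over. Pictures are saved under pics/ and viewed, and the job is handed in when it is done.

Besides the shell and the picture viewer there is one more tool, called in YAML: its name, and indented under it one key for each argument. play_rows: Moves the arm, as the interface text tells. Scaled input: -1 to 1 covers 300 mm each way for a shift and pi rad each way for a turn. Its arguments: {"type":"object","properties":{"deltas":{"type":"array"},"force":{"type":"number"}},"required":["deltas"]}

```bash
ls; mkdir -p pics
python3 - <<'E'
from plant import get_state, vision, r
import cv2
for n in("scene","top"):
    im=vision.snapshot(n); cv2.imwrite(f"pics/{n}0.png",im[:,:,::-1]); print(n,vision.camera_model(n))
print(get_state())
E
```

```text
pics
scene {'vfov': 56.94140340748401, 'cx': 322.35768462449704, 'cy': 235.12659909802238, 'k1': -0.014570475366804546, 'world_to_cam': array([[ 0.86380811,  0.50376657, -0.00740243, -0.47405483],
       [-0.34096569,  0.59534411,  0.72753542,  0.09636392],
       [ 0.37091501, -0.62592702,  0.68603019, -1.26978147],
       [ 0.        ,  0.        ,  0.        ,  1.        ]])}
top {'vfov': 47.9160222418424, 'cx': 326.0667166572397, 'cy': 238.4263544401258, 'k1': 0.035511877600228774, 'world_to_cam': array([[-0.02553045, -0.99962373, -0.01002937,  0.00492326],
       [ 0.98878469, -0.02672786,  0.1469369 , -0.55081311],
       [-0.14714967, -0.00616552,  0.98909502, -1.14622569],
       [ 0.        ,  0.        ,  0.        ,  1.        ]])}
{'clock': 0.1, 'q': array([-1.24017311,  0.68986372, -0.19453315,  1.56619262,  0.15730985,
        0.90246526, -0.21509583]), 'qd': array([ 0.00073135, -0.00223369,  0.00081396, -0.00268102, -0.00192419,
        0.00035444, -0.00129135]), 'joint_torque': array([-3.95151117e-03, -5.28488982e+01, -1.27144206e+00, -1.53834450e+01,
       -5.24724287e-02,  2.01726674e-03,  6.11990254e-05]), 'tool_pos': array([0.18268814, 0.59718134, 0.25702587]), 'eef_rot': array([ 8.03864476e-01,  5.94811999e-01, -5.83963132e-04,  4.99661220e-04]), 'contact_force': array([-0.0814786 , -0.77584182,  0.57937638]), 'moment': array([-0.03401237, -0.00985816, -0.03965642]), 'opening': 0.9992357928430708}
```

View pics/scene0.png

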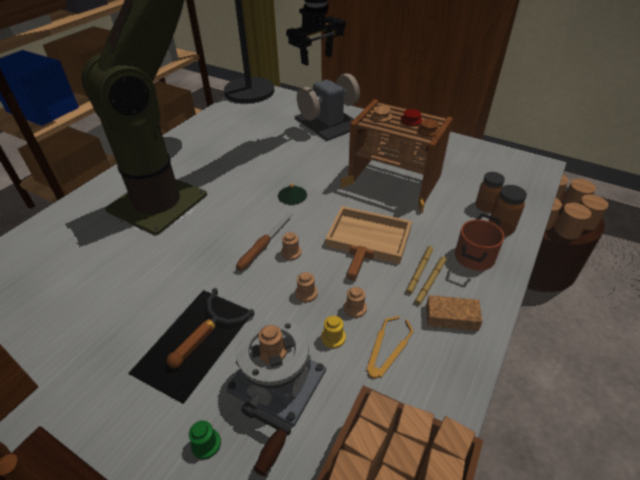

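View pics/top0.png

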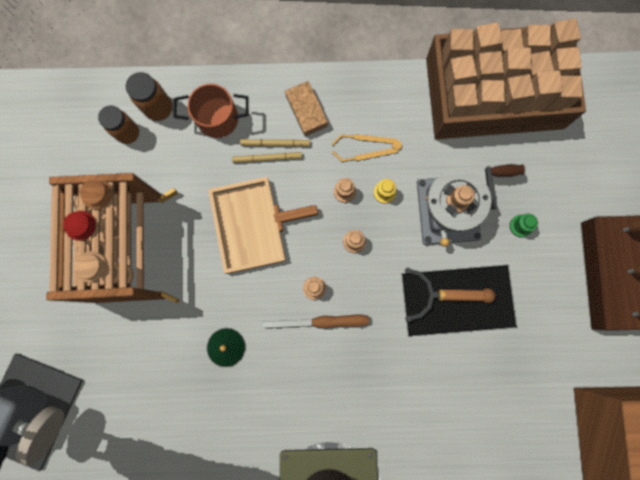

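The top view shows the pale necks at about (345,190), (354,241) and (315,288), the chuck at (462,200), the spanner at (440,296), the tray at (250,225) and the rack on the left. I'll write helpers and zoom in.

```bash
cat > h.py <<'E'
import numpy as np, cv2
from plant import get_state, vision, r
from scipy.spatial.transform import Rotation as R
def K(m):
    f=240/np.tan(np.radians(m['vfov'])/2); return f,m['cx'],m['cy'],m['k1'],np.array(m['world_to_cam'])
CM={n:K(vision.camera_model(n)) for n in("scene","top")}
def ray(n,u,v):
    f,cx,cy,k,T=CM[n]; x=(u-cx)/f;y=(v-cy)/f
    rd=np.hypot(x,y); rr=rd
    for _ in range(20): rr=rd/(1+k*rr*rr)
    s=rr/rd if rd>0 else 1
    d=T[:3,:3].T@np.array([x*s,-y*s,-1.]); o=-T[:3,:3].T@T[:3,3]
    return o,d/np.linalg.norm(d)
def onz(n,u,v,z):
    o,d=ray(n,u,v); return o+d*(z-o[2])/d[2]
def tri(a,b):
    A=[];B=np.zeros(3);M=np.zeros((3,3))
    for n,p in(("top",a),("scene",b)):
        o,d=ray(n,*p);P=np.eye(3)-np.outer(d,d);M+=P;B+=P@o
    X=np.linalg.solve(M,B)
    return X,[np.linalg.norm((np.eye(3)-np.outer(ray(n,*p)[1],ray(n,*p)[1]))@(X-ray(n,*p)[0])) for n,p in(("top",a),("scene",b))]
def proj(n,X):
    f,cx,cy,k,T=CM[n]; c=T[:3,:3]@np.array(X)+T[:3,3]; x=c[0]/-c[2];y=-c[1]/-c[2]
    s=1+k*(x*x+y*y); return np.array([cx+f*x*s,cy+f*y*s])
def snap(n,name,crop=None,sc=1):
    im=vision.snapshot(n)[:,:,::-1].copy(); cv2.imwrite(f"pics/{name}_raw.png",im)
    save(im,name,crop,sc); return im
def save(im,name,crop=None,sc=1):
    if crop: x0,y0,x1,y1=crop; im=im[y0:y1,x0:x1]
    cv2.imwrite(f"pics/{name}.png",cv2.resize(im,None,fx=sc,fy=sc,interpolation=cv2.INTER_CUBIC))
def delta(pos,yaw):
    "normalised shift and turn to a tool-down pose; yaw = world direction angle of tool x"
    s=get_state(); Rc=R.from_quat(s['eef_rot'])
    c,si=np.cos(yaw),np.sin(yaw)
    Rt=R.from_matrix(np.array([[c,si,0],[si,-c,0],[0,0,-1]]))
    d=Rc.inv().apply(np.array(pos)-s['tool_pos'])/0.3; w=(Rc.inv()*Rt).as_rotvec()/np.pi
    yawc=np.degrees(np.arctan2(*(Rc.as_matrix()[:2,0][::-1])))
    print("d",np.round(d,4),"w",np.round(w,4),"tcp",np.round(s['tool_pos'],4),"yaw",round(yawc,2),"t",s['clock'],"q",np.round(s['q'],2),"F",np.round(s['contact_force'],1),"op",round(s['opening'],3))
    return d,w
E
python3 - <<'E'
from h import *
t=cv2.imread("pics/top0.png")
save(t,"c1",(390,150,540,350),3.9*0.75)
save(t,"c2",(200,130,400,340),2.8)
s=cv2.imread("pics/scene0.png")
save(s,"c3",(130,280,350,450),3.4)
save(t,"c4",(30,150,200,320),3.4)
E
```

```text
(no output)
```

View pics/c1.png

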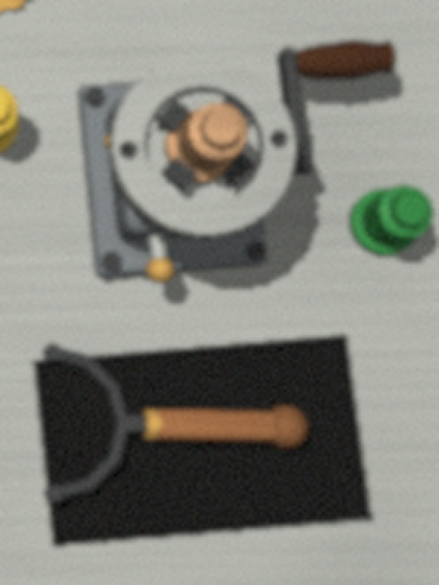

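View pics/c2.png

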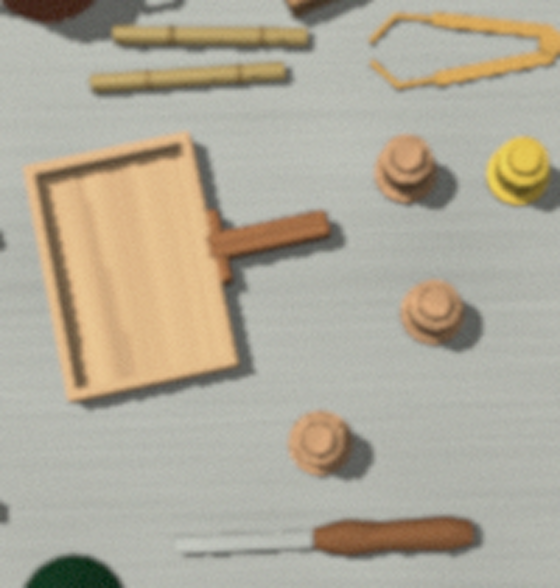

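View pics/c3.png

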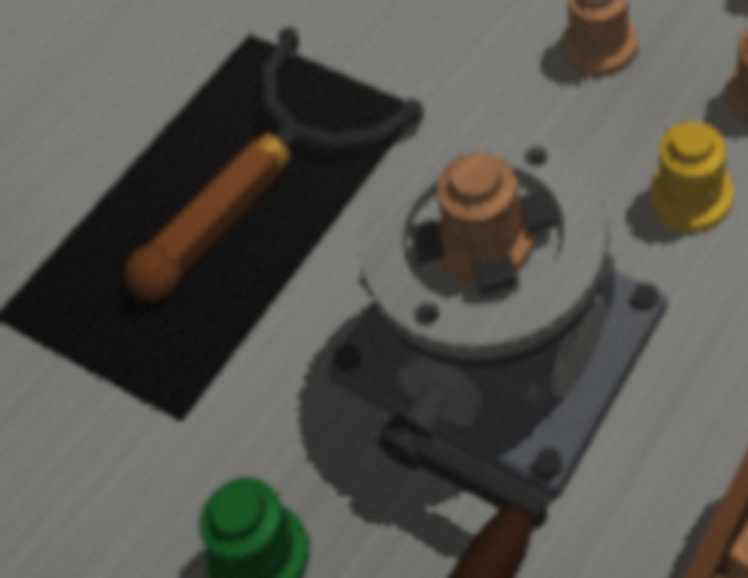

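View pics/c4.png

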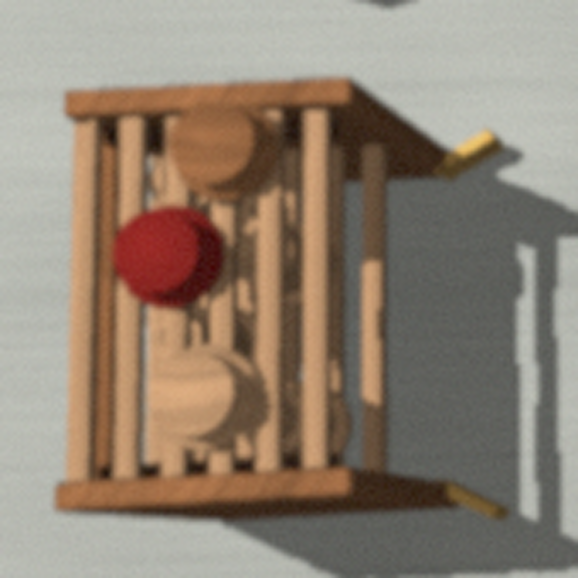

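Ring holes lie along world y in this view and the spanner's fork points to +y; the crank is on the -y side. Now I'll measure.

Run:
```python
from h import *
t=cv2.imread("pics/top0.png");s=cv2.imread("pics/scene0.png")
c1=lambda u,v:(390+u/2.925-.5+.17,150+v/2.925-.33)
c2=lambda u,v:(200+u/2.8-.33,130+v/2.8-.33)
c3=lambda u,v:(130+u/3.4-.35,280+v/3.4-.35)
c4=lambda u,v:(30+u/3.4-.35,150+v/3.4-.35)
p=lambda n,X:print(n,np.round(X,4))
for n,a,b in(("holeR",(279,139),(427,313)),("holeL",(128,150),(536,155))):
    p(n+" top",onz("top",*c1(*a),.118));p(n+" scene",onz("scene",*c3(*b),.118));X,e=tri(c1(*a),c3(*b));p("tri",X);print(np.round(e,4))
p("neck tenon",[*tri(c1(222,124),c3(475,178))[0]])
p("crank joint",tri(c1(293,60),c3(540,510))[0]);p("crank other",tri(c1(302,165),c3(400,435))[0])
# mat corners
for a,b in(((37,361),(253,38)),((345,338),None),((370,518),(5,318)),((55,544),None)):
    p("mat top",onz("top",*c1(*a),.003))
p("mat sc",[onz("scene",*c3(*b),.003) for b in((253,38),(3,316),(182,418),(422,110))])
# spanner: prong ends top z=~.003+.021
for a,b in(((52,351),(289,38)),((54,494),(413,110))):
    p("prong top",onz("top",*c1(*a),.024));p("prong sc",onz("scene",*c3(*b),.024))
for a,b in(((152,423),(272,150)),((290,426),(152,270))):
    p("handle top",onz("top",*c1(*a),.025));p(" sc",onz("scene",*c3(*b),.025))
# necks tenon top z=.062
for a in((409,153),(436,304),(321,440),(526,155)): p("neck",onz("top",*c2(*a),.062))
# tray outer top corners z=.028
for a in((24,168),(188,133),(239,363),(72,402)): p("tray",onz("top",*c2(*a),.028))
p("handle end",[onz("top",*c2(*a),.030) for a in((326,213),(329,233),(212,237),(214,256))])
# rack top corners z=.200
for a in((67,92),(350,80),(350,472),(57,487)): p("rack",onz("top",*c4(*a),.2))
```

```text
holeR top [ 0.6164 -0.3402  0.118 ]
holeR scene [ 0.617  -0.3405  0.118 ]
tri [ 0.6166 -0.3403  0.1173]
[0.0001 0.0001]
holeL top [ 0.6115 -0.2339  0.118 ]
holeL scene [ 0.6118 -0.2346  0.118 ]
tri [ 0.6116 -0.2341  0.1172]
[0.0001 0.0001]
neck tenon [ 0.6162 -0.2886  0.1682]
crank joint [ 0.6959 -0.3734  0.0458]
crank other [ 0.6133 -0.3759  0.0454]
mat top [ 0.4732 -0.1782  0.003 ]
mat top [ 0.4849 -0.4134  0.003 ]
mat top [ 0.3491 -0.4215  0.003 ]
mat top [ 0.3351 -0.1852  0.003 ]
mat sc [[ 0.3407 -0.1872  0.003 ]
 [ 0.3539 -0.4204  0.003 ]
 [ 0.4879 -0.414   0.003 ]
 [ 0.477  -0.1783  0.003 ]]
prong top [ 0.4788 -0.187   0.024 ]
prong sc [ 0.3766 -0.1865  0.024 ]
prong top [ 0.3723 -0.1833  0.024 ]
prong sc [ 0.4836 -0.1926  0.024 ]
handle top [ 0.423  -0.2587  0.025 ]
 sc [ 0.4268 -0.2616  0.025 ]
handle top [ 0.4183 -0.3607  0.025 ]
 sc [ 0.4219 -0.3612  0.025 ]
neck [ 0.6661 -0.0558  0.062 ]
neck [ 0.5463 -0.0729  0.062 ]
neck [0.4441 0.018  0.062 ]
neck [ 0.6619 -0.147   0.062 ]
tray [0.6708 0.253  0.028 ]
tray [0.6962 0.1208 0.028 ]
tray [0.5084 0.0824 0.028 ]
tray [0.4812 0.2141 0.028 ]
handle end [[0.6269 0.0109 0.03  ]
 [0.6105 0.0089 0.03  ]
 [0.6098 0.1023 0.03  ]
 [0.5944 0.1009 0.03  ]]
rack [0.6614 0.5185 0.2   ]
rack [0.6645 0.3598 0.2   ]
rack [0.4422 0.3538 0.2   ]
rack [0.4386 0.513  0.2   ]
```

Run:
```python
from h import *
delta((0.4225,-.285,.2),np.radians(-2.7))
```

```text
d [-2.5781  1.6242  0.1942] w [4.000e-04 4.000e-04 4.205e-01] tcp [0.1827 0.5972 0.257 ] yaw 73.0 t 0.1 q [-1.24  0.69 -0.19  1.57  0.16  0.9  -0.22] F [-0.1 -0.8  0.6] op 0.999
```

play_rows:
  deltas:
    - [[-1,-0.85,0.53,-0.1,0,0,0],[-1,-0.85,0.53,-0.1,0,0,0],[-1,-0.85,0.53,-0.1,0,0,0],[-1,-0.85,0.53,-0.1,0,0,0],[-1,-0.85,0.53,-0.1,0,0,0]]
  force: 40

```text
clock: 0.72
tool_pos: [0.2605, 0.3042, 0.2875]
eef_rot: [0.804, 0.594, -0.001, 0.001]
contact_force: [1.7, 0.3, -0.7]
opening: 1.003
```

play_rows:
  deltas:
    - [[-1,-0.85,0.53,-0.1,0,0,0.3],[-1,-0.85,0.53,-0.1,0,0,0.3],[-1,-0.85,0.53,-0.1,0,0,0.3],[-1,-0.85,0.53,-0.1,0,0,0.3],[-1,-0.85,0.53,-0.1,0,0,0.3]]

```text
clock: 1.35
tool_pos: [0.3378, 0.0117, 0.3186]
eef_rot: [0.986, 0.164, -0.0, 0.001]
contact_force: [1.2, 0.4, -0.2]
opening: 0.996
```

Run:
```python
from h import *
delta((0.4225,-.285,.2),np.radians(-2.7))
```

```text
d [-0.0527  1.026   0.3979] w [0.0008 0.     0.1199] tcp [0.3378 0.0117 0.3186] yaw 18.88 t 1.35 q [-0.23  0.22  0.07  2.26 -0.02  0.66  0.19] F [ 1.2  0.4 -0.2] op 0.996
```

play_rows:
  deltas:
    - [[-1,-0.05,0.98,0.3,0,0,0.12],[-1,-0.05,0.98,0.3,0,0,0.12],[-1,-0.05,0.98,0.3,0,0,0.12],[-1,-0.05,0.98,0.3,0,0,0.12],[-1,-0.05,0.98,0.3,0,0,0.12]]

```text
clock: 1.98
tool_pos: [0.419, -0.2735, 0.2284]
eef_rot: [1.0, -0.024, 0.0, 0.001]
contact_force: [-0.1, 0.4, 0.8]
opening: 1.001
```

Run:
```python
from h import *
delta((0.4225,-.285,.1),np.radians(-2.7))
im=snap("top","a1",(380,130,560,350),2.7)
im=snap("scene","a2",(130,230,350,450),2.7)
```

```text
d [0.0134 0.037  0.428 ] w [ 0.0006 -0.     -0.0002] tcp [ 0.419  -0.2735  0.2284] yaw -2.73 t 1.975 q [ 0.4   0.58  0.14  1.98 -0.14  0.59  0.58] F [-0.1  0.4  0.8] op 1.001
```

View pics/a1.png

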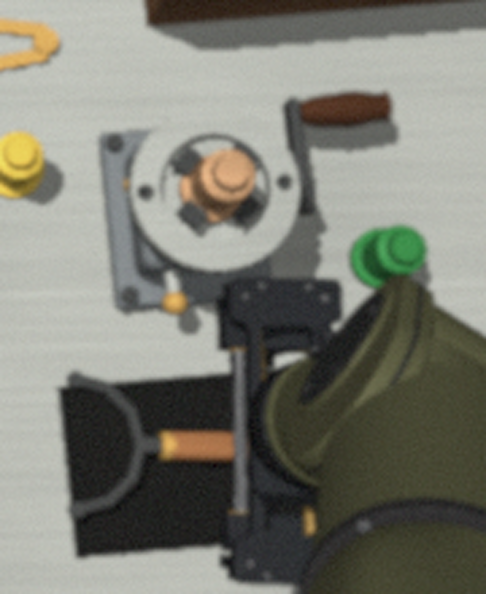

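View pics/a2.png

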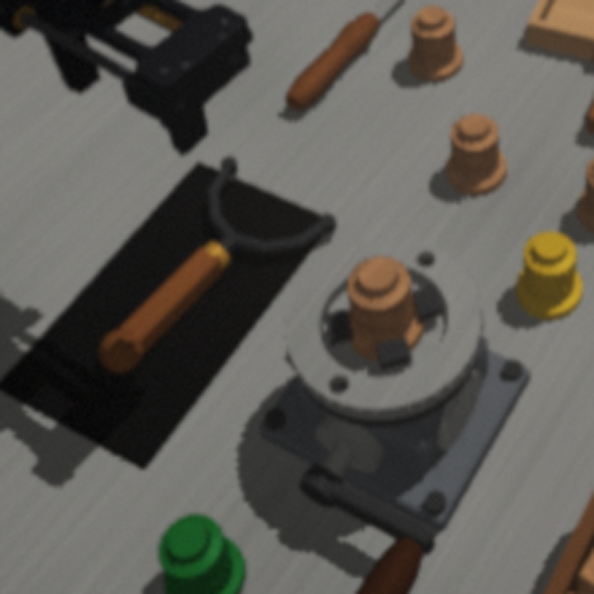

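Run:
```python
from h import *
c1=lambda u,v:(390+u/2.925-.33,150+v/2.925-.33)
for z in(.02,.05,.08,.1):
  print(z,np.round(onz("top",*c1(160,268),z),3),proj("scene",onz("top",*c1(160,268),z)).round())
delta((0.4225,-.300,.06),np.radians(-2.7))
```

```text
0.02 [ 0.54  -0.273  0.02 ] [250. 353.]
0.05 [ 0.536 -0.266  0.05 ] [249. 341.]
0.08 [ 0.532 -0.26   0.08 ] [247. 329.]
0.1 [ 0.529 -0.255  0.1  ] [246. 321.]
d [0.0169 0.0681 0.5595] w [ 0.0021 -0.0001 -0.0028] tcp [ 0.4186 -0.2782  0.2277] yaw -3.2 t 2.075 q [ 0.4   0.58  0.15  1.98 -0.13  0.59  0.58] F [-0.4  0.8 -0. ] op 1.0
```

play_rows:
  deltas:
    - [[-1,0.017,0.068,0.2,0,0,0],[-1,0.017,0.068,0.4,0,0,0],[-1,0.017,0.068,0.56,0,0,0],[-1,0.017,0.068,0.56,0,0,0]]

```text
clock: 2.58
tool_pos: [0.4204, -0.2978, 0.057]
eef_rot: [1.0, -0.028, -0.003, 0.001]
contact_force: [0.1, -0.2, 0.1]
opening: 1.001
```

Run:
```python
from h import *
delta((0.4225,-.300,.0255),np.radians(-2.7))
im=snap("scene","a3",(130,230,350,450),2.7)
```

```text
d [0.0082 0.0068 0.1049] w [ 0.0006  0.0021 -0.0026] tcp [ 0.4204 -0.2978  0.057 ] yaw -3.17 t 2.575 q [ 0.49  0.9   0.06  2.03 -0.18  0.23  0.64] F [ 0.1 -0.2  0.1] op 1.001
```

View pics/a3.png

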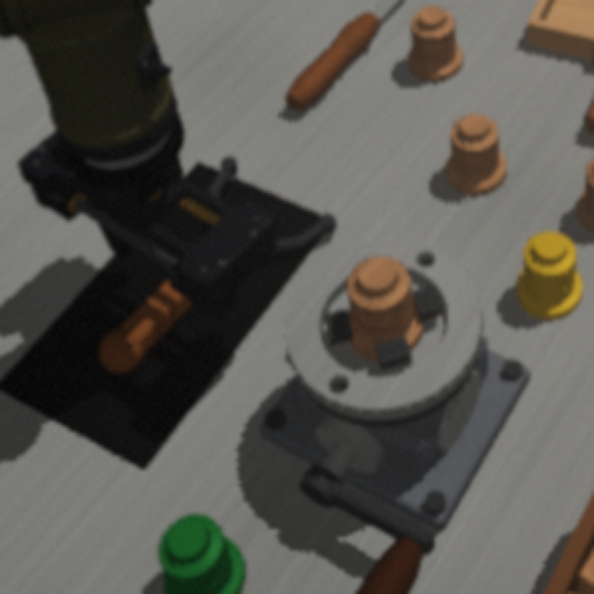

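play_rows:
  deltas:
    - [[-1,0.008,0.007,0.06,0,0.002,0],[-1,0.008,0.007,0.105,0,0.002,0],[-1,0.008,0.007,0.105,0,0.002,0]]

```text
clock: 3.0
tool_pos: [0.4238, -0.3011, 0.0276]
eef_rot: [1.0, -0.028, 0.002, 0.002]
contact_force: [0.4, 0.2, 0.1]
opening: 1.002
```

play_rows:
  deltas:
    - [[1,0,0,0,0,0,0],[1,0,0,0,0,0,0],[1,0,0,0,0,0,0],[1,0,0,0,0,0,0],[1,0,0,0,0,0,0]]
  force: 40

```text
clock: 3.62
tool_pos: [0.4239, -0.3011, 0.0277]
eef_rot: [1.0, -0.028, 0.002, 0.002]
contact_force: [0.5, -0.3, 0.4]
opening: 0.452
```

Run:
```python
from h import *
delta((0.509,-.30,.22),np.radians(-87.3))
```

```text
d [ 0.2853 -0.0166 -0.6402] w [ 3.000e-04 -1.900e-03  4.674e-01] tcp [ 0.4239 -0.3011  0.0277] yaw -3.17 t 3.625 q [ 0.5   0.95  0.04  2.02 -0.18  0.16  0.65] F [ 0.5 -0.3  0.4] op 0.452
```

play_rows:
  deltas:
    - [[1,0,0,0,0,0,0],[1,0,0,0,0,0,0],[1,0,0,0,0,0,0],[1,0,0,0,0,0,0],[1,0,0,0,0,0,0]]

```text
clock: 4.25
tool_pos: [0.4233, -0.3009, 0.0277]
eef_rot: [1.0, -0.028, 0.001, 0.002]
contact_force: [-2.4, 0.8, 2.3]
opening: 0.249
```

Run:
```python
from h import *
delta((0.4239,-.30,.22),np.radians(-3.17))
```

```text
d [ 0.0034 -0.0008 -0.6411] w [ 0.0012 -0.0007 -0.    ] tcp [ 0.4233 -0.3009  0.0277] yaw -3.18 t 4.25 q [ 0.5   0.95  0.04  2.02 -0.18  0.16  0.65] F [-2.4  0.8  2.3] op 0.249
```

play_rows:
  deltas:
    - [[1,0,0,-0.15,0,0,0],[1,0,0,-0.35,0,0,0],[1,0,0,-0.55,0,0,0],[1,0,0,-0.7,0,0,0],[1,0,0,-0.7,0,0,0]]

```text
clock: 4.88
tool_pos: [0.425, -0.3013, 0.2407]
eef_rot: [1.0, -0.028, 0.005, 0.004]
contact_force: [-0.0, -0.5, -3.3]
opening: 0.252
```

Run:
```python
from h import *
delta((0.505,-.292,.24),np.radians(-87.3))
im=snap("top","a4",(380,130,560,350),2.7)
im=snap("scene","a5",(130,200,350,420),2.7)
```

```text
d [ 0.2644 -0.0457  0.0046] w [-3.000e-04 -4.300e-03  4.675e-01] tcp [ 0.425  -0.3013  0.2407] yaw -3.15 t 4.875 q [ 0.43  0.58  0.15  1.92 -0.14  0.64  0.61] F [-0.  -0.5 -3.3] op 0.252
```

View pics/a4.png

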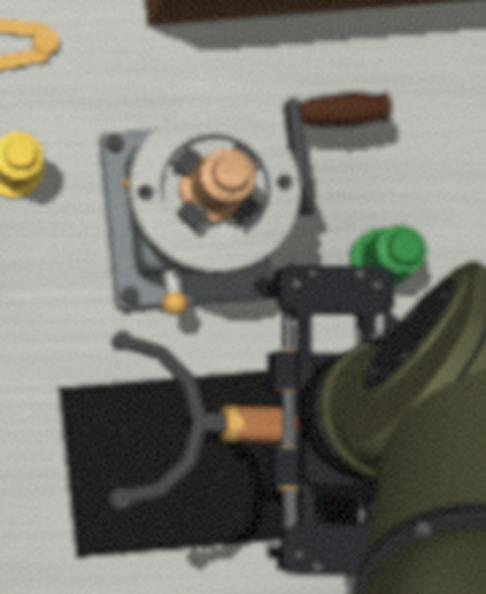

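View pics/a5.png

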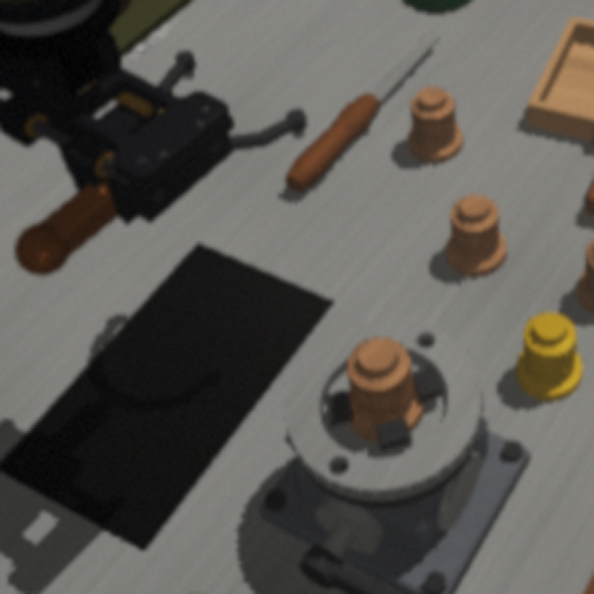

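Run:
```python
from h import *
A=lambda u,v:(380+u/2.7-.31,130+v/2.7-.31)
B=lambda u,v:(130+u/2.7-.31,200+v/2.7-.31)
s=get_state();Rt=R.from_quat(s['eef_rot'])
for a,b in(((121,341),(296,121)),((121,497),(184,62))):
    X,e=tri(A(*a),B(*b)); print(X.round(4),np.round(e,4),"tool",Rt.inv().apply(X-s['tool_pos']).round(4))
```

```text
[ 0.4853 -0.1906  0.2273] [0.0004 0.0004] tool [ 0.0563 -0.1124  0.0097]
[ 0.3804 -0.1847  0.2302] [0.0006 0.0006] tool [-0.0488 -0.1125  0.0065]
```

play_rows:
  deltas:
    - [[1,0.06,-0.01,0,0,0,0.06],[1,0.12,-0.02,0,0,0,0.12],[1,0.18,-0.03,0,0,0,0.18],[1,0.25,-0.04,0,0,0,0.24],[1,0.25,-0.04,0,-0.001,-0.003,0.3]]

```text
clock: 5.6
tool_pos: [0.4994, -0.2902, 0.2345]
eef_rot: [0.878, -0.478, -0.004, 0.002]
contact_force: [-0.2, -0.8, -2.5]
opening: 0.246
```

Run:
```python
from h import *
delta((0.5016,-.2923,.24),np.radians(-87.3))
```

```text
d [ 0.0096 -0.0022 -0.0185] w [0.003  0.001  0.1679] tcp [ 0.4994 -0.2902  0.2345] yaw -57.08 t 5.6 q [ 0.19  0.7   0.45  1.75 -0.4   0.79 -0.16] F [-0.2 -0.8 -2.5] op 0.246
```

play_rows:
  deltas:
    - [[1,0.01,-0.002,-0.018,0.001,0,0.06],[1,0.01,-0.002,-0.018,0.003,0.001,0.12],[1,0.01,-0.002,-0.018,0.003,0.001,0.168],[1,0.01,-0.002,-0.018,0.003,0.001,0.168]]

```text
clock: 6.1
tool_pos: [0.5008, -0.2916, 0.2374]
eef_rot: [0.724, -0.69, -0.002, 0.001]
contact_force: [0.9, -0.7, -1.6]
opening: 0.243
```

Run:
```python
from h import *
delta((0.5016,-.2923,.20),np.radians(-87.3))
im=snap("top","a6",(400,150,550,300),4)
im=snap("scene","a7",(180,230,350,400),3.5)
```

```text
d [ 0.0025 -0.003   0.1247] w [0.0014 0.0004 0.0005] tcp [ 0.5008 -0.2916  0.2374] yaw -87.21 t 6.1 q [ 0.11  0.73  0.61  1.75 -0.54  0.84 -0.55] F [ 0.9 -0.7 -1.6] op 0.243
```

View pics/a6.png

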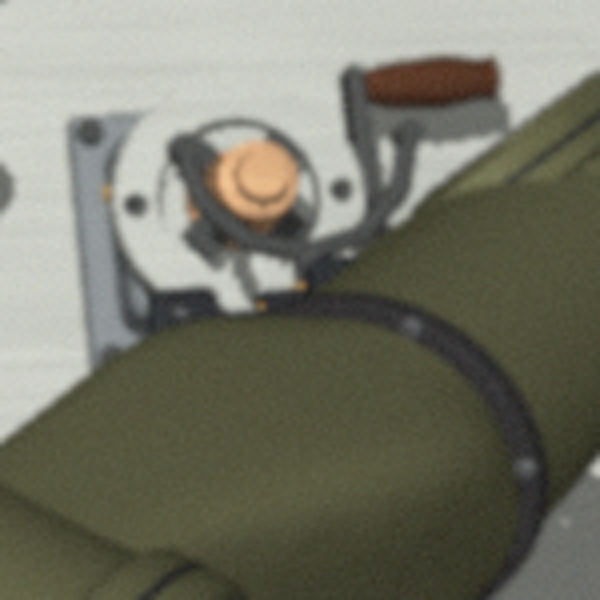

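View pics/a7.png

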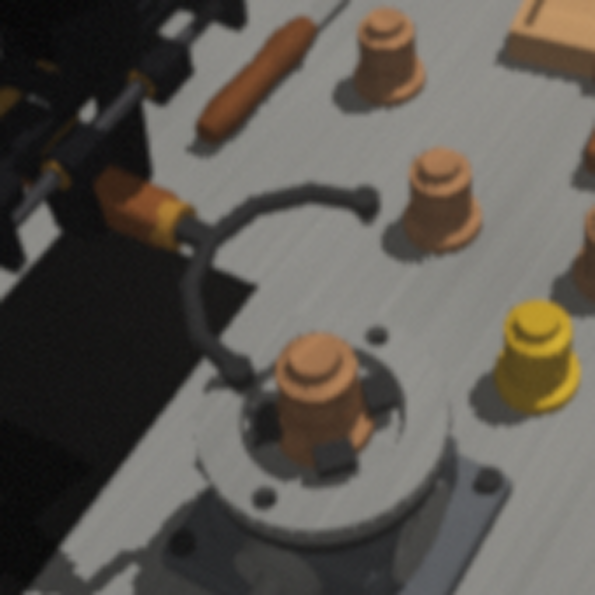

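Run:
```python
from h import *
A=lambda u,v:(400+u/4-.375,150+v/4-.375)
B=lambda u,v:(180+u/3.5-.36,230+v/3.5-.36)
s=get_state();Rt=R.from_quat(s['eef_rot']);P=[]
for a,b in(((184,151),(366,201)),((404,136),(237,370))):
    X,e=tri(A(*a),B(*b)); P.append(X);print(X.round(4),np.round(e,4),"tool",Rt.inv().apply(X-s['tool_pos']).round(4))
print("fork",np.mean(P,0).round(4), "ang",np.degrees(np.arctan2(*(P[0]-P[1])[[1,0]])))
H=[]
for a,b in(((136,204),(376,335)),((342,188),(264,497))):
    X,e=tri(A(*a),B(*b)); H.append(X); print("hole",X.round(4),np.round(e,4))
print("ring",np.mean(H,0).round(4), "ang",np.degrees(np.arctan2(*(H[0]-H[1])[[1,0]])))
```

```text
[ 0.6136 -0.2355  0.2285] [0.0008 0.0008] tool [-0.0508 -0.1151  0.0095]
[ 0.6174 -0.3397  0.225 ] [0.0008 0.0008] tool [ 0.0534 -0.1137  0.0129]
fork [ 0.6155 -0.2876  0.2268] ang 92.10084028857256
hole [ 0.6119 -0.2346  0.1179] [0.0005 0.0005]
hole [ 0.6172 -0.3405  0.1185] [0.0004 0.0004]
ring [ 0.6145 -0.2876  0.1182] ang 92.87225299814234
```

play_rows:
  deltas:
    - [[1,0,0.001,0.1,0.001,0,0.001],[1,0,0.002,0.2,0.001,0,0.001],[1,0,0.002,0.26,0.001,0,0.001],[1,0,0.002,0.26,0.001,0,0.001]]

```text
clock: 6.7
tool_pos: [0.4997, -0.2915, 0.1591]
eef_rot: [0.724, -0.69, -0.002, -0.0]
contact_force: [0.3, -0.5, -1.6]
opening: 0.251
```

Run:
```python
from h import *
delta((0.5000,-.2916,.16),np.radians(-87.2))
im=snap("top","a8",(400,150,550,300),4)
im=snap("scene","a9",(180,260,350,430),3.5)
```

```text
d [ 0.0003 -0.001  -0.0029] w [ 0.0005  0.0008 -0.0005] tcp [ 0.4997 -0.2915  0.1591] yaw -87.29 t 6.7 q [ 0.16  0.83  0.52  1.82 -0.63  0.67 -0.48] F [ 0.3 -0.5 -1.6] op 0.251
```

View pics/a8.png

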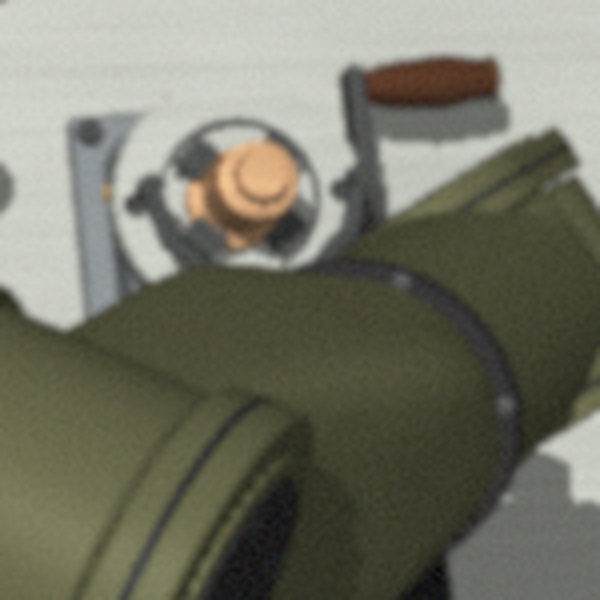

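View pics/a9.png

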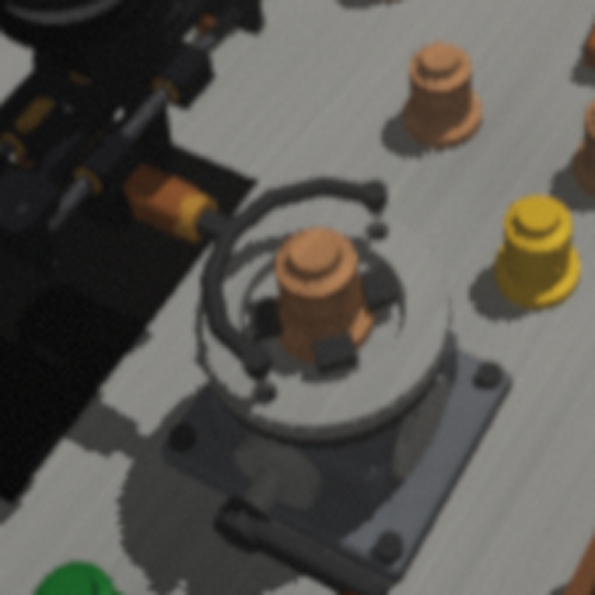

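Run:
```python
from h import *
A=lambda u,v:(400+u/4-.375,150+v/4-.375)
B=lambda u,v:(180+u/3.5-.36,260+v/3.5-.36)
P=[]
for a,b in(((147,191),(375,193)),((346,186),(259,360))):
    X,e=tri(A(*a),B(*b)); P.append(X);print(X.round(4),np.round(e,4), "top@.153",onz("top",*A(*a),.153).round(4),"sc@.153",onz("scene",*B(*b),.153).round(4))
print("fork",np.mean(P,0).round(4), "ang",np.degrees(np.arctan2(*(P[0]-P[1])[[1,0]])))
for b in((376,231),(264,393)): print("hole sc",onz("scene",*B(*b),.118).round(4))
```

```text
[ 0.6122 -0.2338  0.1492] [0.0003 0.0003] top@.153 [ 0.6112 -0.2332  0.153 ] sc@.153 [ 0.6142 -0.2359  0.153 ]
[ 0.6138 -0.3364  0.1389] [0.0002 0.0002] top@.153 [ 0.6108 -0.3321  0.153 ] sc@.153 [ 0.6201 -0.3425  0.153 ]
fork [ 0.613  -0.2851  0.144 ] ang 90.9101227661263
hole sc [ 0.612  -0.2356  0.118 ]
hole sc [ 0.617 -0.341  0.118]
```

play_rows:
  deltas:
    - [[1,0,0,0.02,0,0.001,0],[1,0,0,0.04,0,0.001,0],[1,0,0,0.058,0,0.001,0]]

```text
clock: 7.18
tool_pos: [0.5008, -0.2924, 0.1433]
eef_rot: [0.724, -0.69, 0.002, 0.001]
contact_force: [-0.1, -0.4, -2.5]
opening: 0.247
```

play_rows:
  deltas:
    - [[1,-0.002,0.004,0.01,0,-0.002,0],[1,-0.002,0.004,0.02,0,-0.002,0],[1,-0.002,0.004,0.03,0,-0.002,0],[1,-0.002,0.004,0.03,0,-0.002,0]]

```text
clock: 7.68
tool_pos: [0.4996, -0.2921, 0.1343]
eef_rot: [0.724, -0.69, -0.001, -0.002]
contact_force: [-0.2, -0.8, -1.8]
opening: 0.245
```

Run:
```python
from h import *
delta((0.5000,-.2916,.134),np.radians(-87.2))
im=snap("scene","b1",(180,260,350,430),3.5)
```

```text
d [-0.0014 -0.0015  0.0009] w [-0.0005  0.001  -0.0006] tcp [ 0.4996 -0.2921  0.1343] yaw -87.31 t 7.675 q [ 0.18  0.86  0.48  1.83 -0.66  0.61 -0.45] F [-0.2 -0.8 -1.8] op 0.245
```

View pics/b1.png

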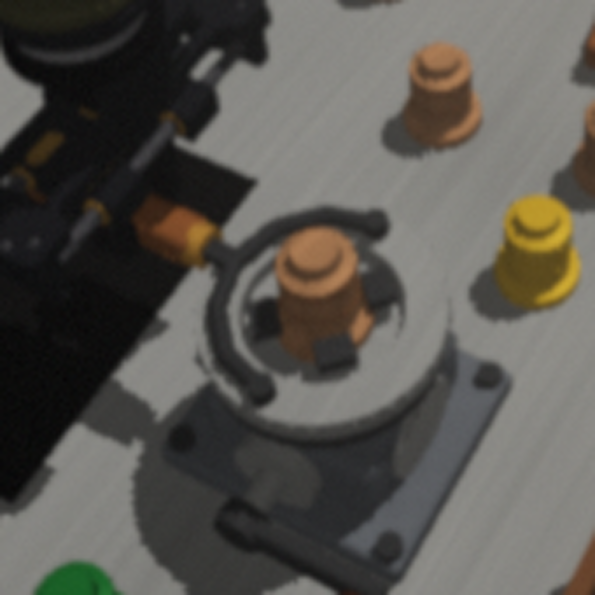

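play_rows:
  deltas:
    - [[1,0.039,-0.002,0,0,0,-0.033],[1,0.078,-0.008,0,0,0,-0.067],[1,0.116,-0.018,0,0,0,-0.1],[1,0.153,-0.033,0,0,0,-0.133],[1,0.153,-0.033,0,0,0,-0.133]]

```text
clock: 8.35
tool_pos: [0.5113, -0.3381, 0.1343]
eef_rot: [0.851, -0.526, -0.0, -0.002]
contact_force: [-0.9, 1.6, -2.2]
opening: 0.246
```

```bash
cat >> h.py <<'E'
C=np.array([0.6125,-.2868])
def rot(z=.1343,L=.113):
    s=get_state();print("M",s['moment'].round(2))
    for phi in (26.7,33,39,45,50,54,56,58):
        p=np.radians(phi); print(phi); delta((C[0]-L*np.cos(p),C[1]-L*np.sin(p),z),p-np.pi/2)
E
python3 -c "
from h import *
rot()"
```

```text
M [-0.11  0.14 -0.09]
26.7
d [-0.0014 -0.0015  0.0001] w [-0.0008  0.0006 -0.0009] tcp [ 0.5113 -0.3381  0.1343] yaw -63.47 t 8.35 q [ 0.3   0.87  0.38  1.72 -0.5   0.65 -0.14] F [-0.9  1.6 -2.2] op 0.246
33
d [ 0.0399 -0.0039 -0.    ] w [-0.0009  0.0005 -0.0359] tcp [ 0.5113 -0.3381  0.1343] yaw -63.47 t 8.35 q [ 0.3   0.87  0.38  1.72 -0.5   0.65 -0.14] F [-0.9  1.6 -2.2] op 0.246
39
d [ 0.0788 -0.0103 -0.0001] w [-0.0009  0.0005 -0.0693] tcp [ 0.5113 -0.3381  0.1343] yaw -63.47 t 8.35 q [ 0.3   0.87  0.38  1.72 -0.5   0.65 -0.14] F [-0.9  1.6 -2.2] op 0.246
45
d [ 1.168e-01 -2.090e-02 -1.000e-04] w [-0.0009  0.0004 -0.1026] tcp [ 0.5113 -0.3381  0.1343] yaw -63.47 t 8.35 q [ 0.3   0.87  0.38  1.72 -0.5   0.65 -0.14] F [-0.9  1.6 -2.2] op 0.246
50
d [ 1.475e-01 -3.260e-02 -1.000e-04] w [-0.0009  0.0004 -0.1304] tcp [ 0.5113 -0.3381  0.1343] yaw -63.47 t 8.35 q [ 0.3   0.87  0.38  1.72 -0.5   0.65 -0.14] F [-0.9  1.6 -2.2] op 0.246
54
d [ 1.712e-01 -4.390e-02 -1.000e-04] w [-0.001   0.0004 -0.1526] tcp [ 0.5113 -0.3381  0.1343] yaw -63.47 t 8.35 q [ 0.3   0.87  0.38  1.72 -0.5   0.65 -0.14] F [-0.9  1.6 -2.2] op 0.246
56
d [ 1.828e-01 -5.020e-02 -1.000e-04] w [-0.001   0.0003 -0.1637] tcp [ 0.5113 -0.3381  0.1343] yaw -63.47 t 8.35 q [ 0.3   0.87  0.38  1.72 -0.5   0.65 -0.14] F [-0.9  1.6 -2.2] op 0.246
58
d [ 1.941e-01 -5.680e-02 -1.000e-04] w [-0.001   0.0003 -0.1748] tcp [ 0.5113 -0.3381  0.1343] yaw -63.47 t 8.35 q [ 0.3   0.87  0.38  1.72 -0.5   0.65 -0.14] F [-0.9  1.6 -2.2] op 0.246
```

Ring moves gently. On to 54°.

play_rows:
  deltas:
    - [[1,0.04,-0.004,0,0,0,-0.036],[1,0.079,-0.01,0,0,0,-0.069],[1,0.117,-0.021,0,0,0,-0.103],[1,0.148,-0.033,0,0,0,-0.13],[1,0.171,-0.044,0,0,0,-0.153]]

```text
clock: 8.98
tool_pos: [0.545, -0.3791, 0.1343]
eef_rot: [0.951, -0.309, -0.0, -0.001]
contact_force: [-1.3, -1.3, -0.6]
opening: 0.246
```

```bash
python3 -c "
from h import *
rot()
im=snap('scene','b2',(180,260,350,430),3.5)
im=snap('top','b3',(400,150,550,300),4)
" | tail -8
```

```text
50
d [-0.0252 -0.0054  0.    ] w [-0.0004  0.0003  0.0221] tcp [ 0.545  -0.3791  0.1343] yaw -36.03 t 8.975 q [ 0.4   0.91  0.27  1.55 -0.32  0.73  0.19] F [-1.3 -1.3 -0.6] op 0.246
54
d [ 0.0011 -0.0045  0.    ] w [-0.0004  0.0003 -0.0001] tcp [ 0.545  -0.3791  0.1343] yaw -36.03 t 8.975 q [ 0.4   0.91  0.27  1.55 -0.32  0.73  0.19] F [-1.3 -1.3 -0.6] op 0.246
56
d [ 0.0142 -0.0048 -0.    ] w [-0.0004  0.0003 -0.0113] tcp [ 0.545  -0.3791  0.1343] yaw -36.03 t 8.975 q [ 0.4   0.91  0.27  1.55 -0.32  0.73  0.19] F [-1.3 -1.3 -0.6] op 0.246
58
d [ 0.0273 -0.0055 -0.    ] w [-0.0004  0.0003 -0.0224] tcp [ 0.545  -0.3791  0.1343] yaw -36.03 t 8.975 q [ 0.4   0.91  0.27  1.55 -0.32  0.73  0.19] F [-1.3 -1.3 -0.6] op 0.246
```

View pics/b2.png

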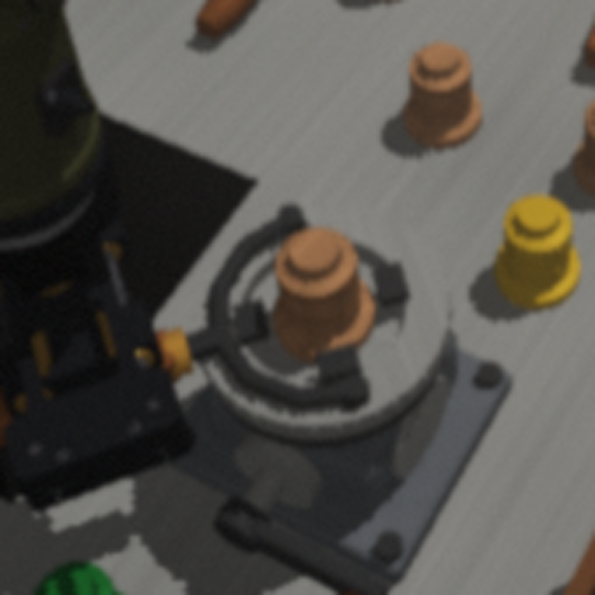

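View pics/b3.png

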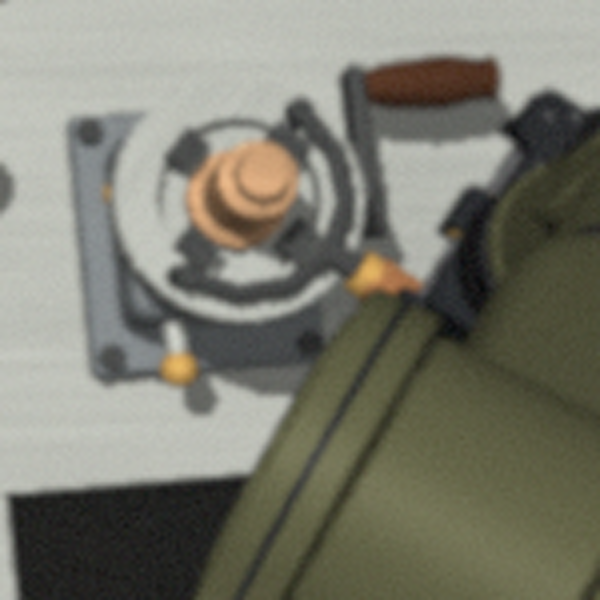

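play_rows:
  deltas:
    - [[1,0.014,-0.004,0,0,0,-0.011],[1,0.021,-0.005,0,0,0,-0.017]]

```text
clock: 9.32
tool_pos: [0.5504, -0.3828, 0.1344]
eef_rot: [0.959, -0.284, -0.0, 0.0]
contact_force: [-3.7, -3.9, -1.0]
opening: 0.248
```

```bash
python3 -c "
from h import *
rot()" | sed -n '1p;12,99p'
```

```text
M [-0.79  0.78 -0.19]
54
d [-0.0205 -0.0049  0.0004] w [0.0002 0.0001 0.0165] tcp [ 0.5504 -0.3828  0.1344] yaw -33.04 t 9.325 q [ 0.41  0.91  0.26  1.53 -0.31  0.74  0.22] F [-3.7 -3.9 -1. ] op 0.248
56
d [-0.0074 -0.0044  0.0004] w [0.0002 0.0001 0.0054] tcp [ 0.5504 -0.3828  0.1344] yaw -33.04 t 9.325 q [ 0.41  0.91  0.26  1.53 -0.31  0.74  0.22] F [-3.7 -3.9 -1. ] op 0.248
58
d [ 0.0058 -0.0044  0.0004] w [ 0.0002  0.0001 -0.0058] tcp [ 0.5504 -0.3828  0.1344] yaw -33.04 t 9.325 q [ 0.41  0.91  0.26  1.53 -0.31  0.74  0.22] F [-3.7 -3.9 -1. ] op 0.248
```

play_rows:
  deltas:
    - [[1,0.006,-0.004,0,0,0,-0.006],[1,0.019,-0.005,0,0,0,-0.017],[1,0.025,-0.005,0,0,0,-0.023]]

```text
clock: 9.7
tool_pos: [0.5531, -0.3845, 0.1333]
eef_rot: [0.968, -0.251, -0.005, -0.001]
contact_force: [-11.6, 1.7, 0.3]
opening: 0.25
```

```bash
python3 -c "
from h import *
rot()" | sed -n '1p;16,99p'
```

```text
M [ 0.28  2.03 -0.93]
58
d [-0.0044 -0.0045 -0.0032] w [0.0003 0.0033 0.0162] tcp [ 0.5531 -0.3845  0.1333] yaw -29.08 t 9.7 q [ 0.42  0.92  0.24  1.51 -0.28  0.76  0.27] F [-11.6   1.7   0.3] op 0.25
```

play_rows:
  deltas:
    - [[1,0.002,-0.004,0,0,0,0],[1,0.002,-0.004,0,0,0,0]]

```text
clock: 9.95
tool_pos: [0.5528, -0.3842, 0.1334]
eef_rot: [0.967, -0.253, -0.006, -0.001]
contact_force: [-5.2, -3.1, 0.4]
opening: 0.249
```

```bash
python3 -c "
from h import *
rot()" | sed -n '1p;14,99p'
```

```text
M [-0.41  0.74 -0.89]
56
d [-0.0162 -0.0052 -0.0027] w [0.0006 0.0038 0.0261] tcp [ 0.5528 -0.3842  0.1334] yaw -29.3 t 9.95 q [ 0.41  0.92  0.25  1.51 -0.28  0.76  0.26] F [-5.2 -3.1  0.4] op 0.249
58
d [-0.0031 -0.0044 -0.0028] w [0.0005 0.0038 0.015 ] tcp [ 0.5528 -0.3842  0.1334] yaw -29.3 t 9.95 q [ 0.41  0.92  0.25  1.51 -0.28  0.76  0.26] F [-5.2 -3.1  0.4] op 0.249
```

Stop reached (force rises while the pose no longer advances). Unload and lift.

play_rows:
  deltas:
    - [[1,-0.012,-0.005,-0.003,0,0.004,0.022],[1,-0.012,-0.005,-0.003,0,0.004,0.022]]

```text
clock: 10.2
tool_pos: [0.5501, -0.3805, 0.1343]
eef_rot: [0.958, -0.285, -0.0, 0.001]
contact_force: [-2.4, -1.6, -2.0]
opening: 0.246
```

play_rows:
  deltas:
    - [[1,0,0,-0.03,0,0,0],[1,0,0,-0.06,0,0,0],[1,0,0,-0.2,0,0,0],[1,0,0,-0.36,0,0,0],[1,0,0,-0.36,0,0,0]]

```text
clock: 10.82
tool_pos: [0.5535, -0.3814, 0.2476]
eef_rot: [0.959, -0.285, 0.005, 0.002]
contact_force: [0.1, -0.6, -2.8]
opening: 0.245
```

```bash
python3 -c "
from h import *
delta((.4233,-.3009,.24),np.radians(-3.2))
im=snap('scene','b4',(180,230,350,400),3.5)
im=snap('top','b5',(400,150,550,300),4)
"
```

```text
d [-0.5103  0.0118  0.0202] w [ 0.001  -0.0031 -0.1659] tcp [ 0.5535 -0.3814  0.2476] yaw -33.06 t 10.825 q [ 0.38  0.78  0.31  1.45 -0.27  0.95  0.18] F [ 0.1 -0.6 -2.8] op 0.245
```

View pics/b4.png

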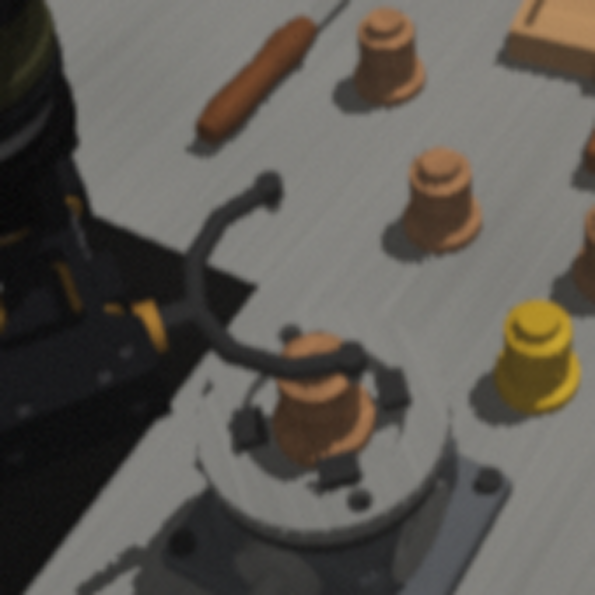

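View pics/b5.png

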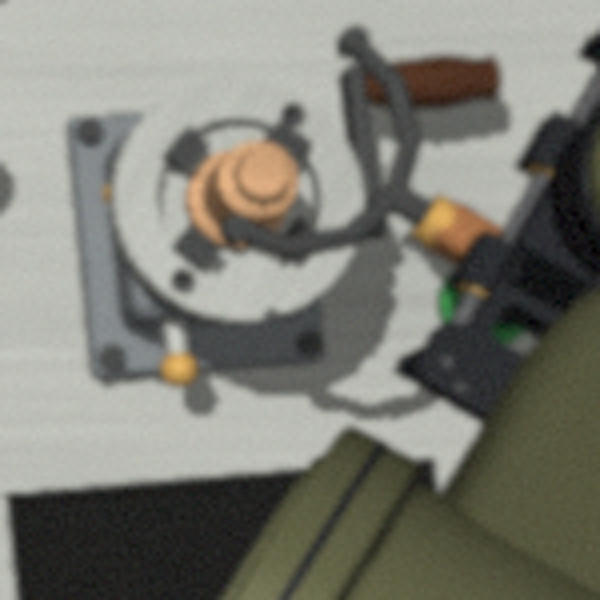

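Run:
```python
from h import *
A=lambda u,v:(400+u/4-.375,150+v/4-.375)
B=lambda u,v:(180+u/3.5-.36,230+v/3.5-.36)
for f,n,p,q in((A,"top",(183,281),(293,114)),(B,"scene",(291,335),(359,499))):
    a=onz(n,*f(*p),.118)[:2];b=onz(n,*f(*q),.118)[:2];d=a-b
    print(n,a.round(4),b.round(4),np.linalg.norm(d).round(4),((a+b)/2).round(4),np.degrees(np.arctan2(d[1],d[0])))
```

```text
top [ 0.5712 -0.2561] [ 0.6575 -0.3178] 0.1061 [ 0.6143 -0.287 ] 144.44885366771433
scene [ 0.5728 -0.2574] [ 0.6571 -0.3184] 0.104 [ 0.6149 -0.2879] 144.1166618678124
```

play_rows:
  deltas:
    - [[1,-0.13,0.003,0.005,0,-0.001,-0.05],[1,-0.26,0.006,0.01,0,-0.002,-0.1],[1,-0.4,0.009,0.015,0.001,-0.003,-0.15],[1,-0.51,0.012,0.02,0.001,-0.003,-0.166],[1,-0.51,0.012,0.02,0.001,-0.003,-0.166]]

```text
clock: 11.55
tool_pos: [0.4177, -0.2964, 0.2354]
eef_rot: [1.0, -0.028, -0.007, -0.005]
contact_force: [1.5, -1.3, -2.4]
opening: 0.242
```

```bash
python3 -c "
from h import *
delta((.4233,-.3009,.06),np.radians(-3.2))
"
```

```text
d [0.0274 0.0195 0.5843] w [-0.003   0.0043  0.0001] tcp [ 0.4177 -0.2964  0.2354] yaw -3.18 t 11.55 q [ 0.44  0.59  0.15  1.92 -0.13  0.66  0.61] F [ 1.5 -1.3 -2.4] op 0.242
```

play_rows:
  deltas:
    - [[1,0.019,0.019,0.1,-0.003,0.004,0],[1,0.02,0.019,0.25,-0.003,0.004,0],[1,0.024,0.019,0.42,-0.003,0.004,0],[1,0.027,0.019,0.58,-0.003,0.004,0],[1,0.027,0.019,0.58,-0.003,0.004,0]]

```text
clock: 12.18
tool_pos: [0.4219, -0.2991, 0.0577]
eef_rot: [1.0, -0.028, -0.004, -0.002]
contact_force: [-0.1, 0.4, -2.1]
opening: 0.249
```

```bash
python3 -c "
from h import *
delta((.4233,-.3009,.0285),np.radians(-3.2))
"
```

```text
d [0.0058 0.006  0.0973] w [-0.0014  0.0023  0.0002] tcp [ 0.4219 -0.2991  0.0577] yaw -3.16 t 12.175 q [ 0.5   0.9   0.05  2.02 -0.18  0.24  0.65] F [-0.1  0.4 -2.1] op 0.249
```

play_rows:
  deltas:
    - [[1,0.006,0.006,0.04,-0.001,0.002,0],[1,0.006,0.006,0.08,-0.001,0.002,0],[1,0.006,0.006,0.098,-0.001,0.002,0],[1,0.006,0.006,0.098,-0.001,0.002,0]]

```text
clock: 12.68
tool_pos: [0.4236, -0.301, 0.0285]
eef_rot: [1.0, -0.028, -0.0, -0.001]
contact_force: [-0.9, 0.1, -2.0]
opening: 0.246
```

play_rows:
  deltas:
    - [[0,0,0,0,0,0,0],[0,0,0,0,0,0,0],[0,0,0,0,0,0,0],[0,0,0,0,0,0,0],[0,0,0,0,0,0,0]]

```text
clock: 13.3
tool_pos: [0.4235, -0.301, 0.0285]
eef_rot: [1.0, -0.028, -0.0, -0.0]
contact_force: [0.0, 1.0, 0.1]
opening: 0.502
```

play_rows:
  deltas:
    - [[0,0,0,-0.1,0,0,0],[0,0,0,-0.3,0,0,0],[0,0,0,-0.5,0,0,0],[0,0,0,-0.7,0,0,0],[0,0,0,-0.7,0,0,0]]

```text
clock: 13.92
tool_pos: [0.4256, -0.3028, 0.2428]
eef_rot: [1.0, -0.028, 0.004, 0.002]
contact_force: [0.0, 0.6, 0.0]
opening: 0.501
```

```bash
python3 -c "
from h import *
delta((.4233,-.3009,.0285),np.radians(-3.2))
im=snap('scene','d1')
im=snap('top','d2')
"
```

```text
d [-0.0137 -0.0085  0.7143] w [ 0.0012 -0.0025  0.0001] tcp [ 0.4256 -0.3028  0.2428] yaw -3.18 t 13.925 q [ 0.43  0.58  0.16  1.91 -0.14  0.66  0.62] F [0.  0.6 0. ] op 0.501
```

View pics/d1.png

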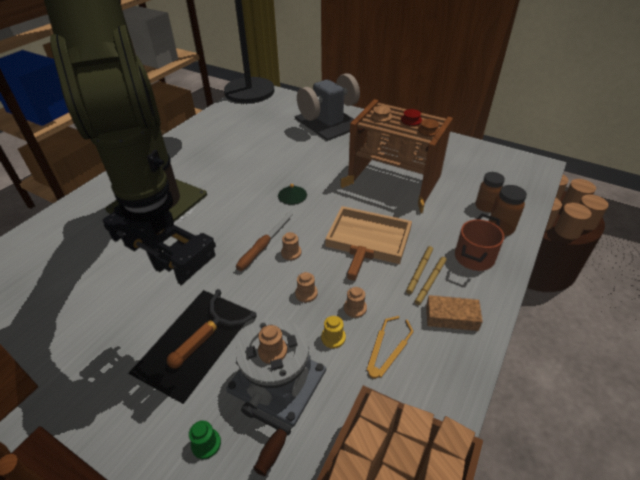

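View pics/d2.png

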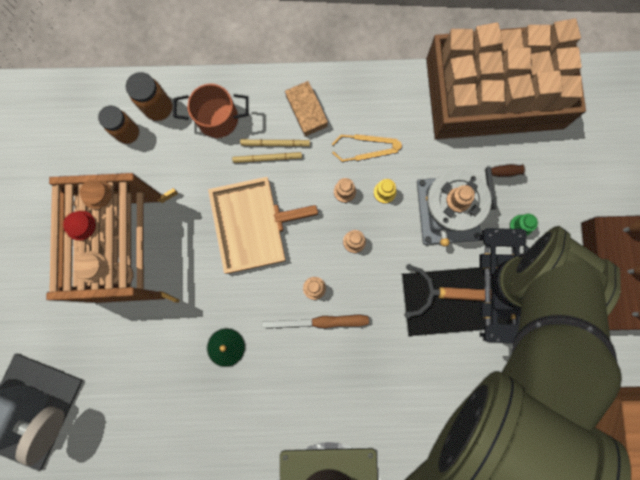

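Run:
```python
from h import *
t=cv2.imread("pics/d2_raw.png");s=cv2.imread("pics/d1_raw.png")
save(t,"d3",(200,165,330,285),4.6)
save(s,"d4",(310,195,430,295),5)
delta((.6135,-.287,.25),np.radians(3))
```

```text
d [ 0.6298 -0.0812 -0.0374] w [-0.0003 -0.     -0.0342] tcp [ 0.4235 -0.3009  0.2387] yaw -3.15 t 14.025 q [ 0.43  0.58  0.16  1.91 -0.14  0.66  0.62] F [ 0.5 -0.1  0.2] op 0.497
```

View pics/d3.png

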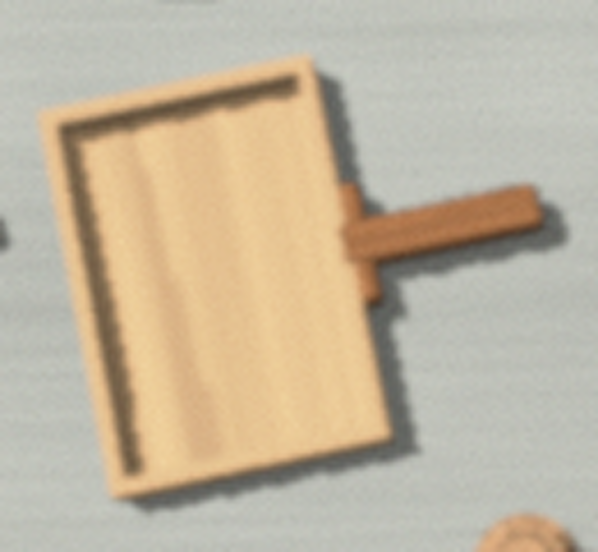

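View pics/d4.png

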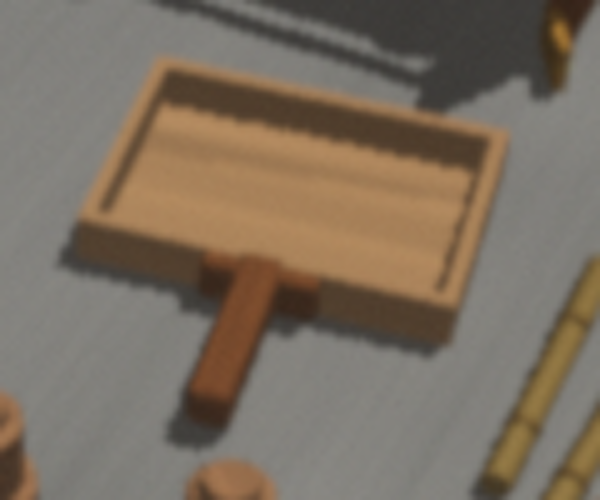

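Run:
```python
from h import *
A=lambda u,v:(200+u/4.6-.39,165+v/4.6-.39)
B=lambda u,v:(310+u/5-.4,195+v/5-.4)
T=[];S=[];X=[]
for a,b in(((38,114),(510,131)),((312,57),(457,307)),((394,438),(77,220)),((113,497),(160,60))):
    T.append(onz("top",*A(*a),.028));S.append(onz("scene",*B(*b),.028));x,e=tri(A(*a),B(*b));X.append(x);print(x.round(4),np.round(e,4))
for n,Q in(("top",T),("sc",S),("tri",X)):
    Q=np.array(Q);l=Q[0]-Q[3]+Q[1]-Q[2];print(n,Q.round(4).tolist(),"c",Q.mean(0).round(4),"yaw",np.degrees(np.arctan2(l[1],l[0])),"L",np.linalg.norm(Q[0]-Q[3]),np.linalg.norm(Q[0]-Q[1]))
```

```text
[0.672  0.2543 0.0261] [0.0001 0.0001]
[0.6977 0.1201 0.0267] [0.0009 0.0009]
[0.508  0.0824 0.026 ] [0.0006 0.0006]
[0.483  0.2177 0.0231] [0. 0.]
top [[0.6715, 0.2538, 0.028], [0.6965, 0.1194, 0.028], [0.5073, 0.0819, 0.028], [0.4825, 0.2167, 0.028]] c [0.5895 0.168  0.028 ] yaw 11.159088001313787 L 0.19250756159432061 0.13671081508276112
sc [[0.6727, 0.2522, 0.028], [0.6987, 0.1196, 0.028], [0.5095, 0.081, 0.028], [0.4857, 0.2124, 0.028]] c [0.5916 0.1663 0.028 ] yaw 11.766738006221278 L 0.19111027564500532 0.13516909052350654
tri [[0.672, 0.2543, 0.0261], [0.6977, 0.1201, 0.0267], [0.508, 0.0824, 0.026], [0.483, 0.2177, 0.0231]] c [0.5902 0.1686 0.0255] yaw 11.090876236816733 L 0.1925409607640101 0.13664226565323784
```

play_rows:
  deltas:
    - [[-0.5,0.15,-0.02,-0.05,0,0,0],[-0.5,0.3,-0.04,-0.05,0,0,0],[-0.5,0.45,-0.06,-0.05,0,0,-0.034],[-0.5,0.63,-0.08,-0.05,0,0,-0.034],[-0.5,0.63,-0.08,-0.05,0,0,-0.034]]

```text
clock: 14.65
tool_pos: [0.6166, -0.2843, 0.25]
eef_rot: [1.0, 0.028, -0.001, -0.002]
contact_force: [-1.3, 0.5, -1.1]
opening: 0.75
```

```bash
python3 -c "
from h import *
delta((.6135,-.287,.151),np.radians(3))
im=snap('scene','d5',(180,200,350,420),2.7)
"
```

```text
d [-0.0105  0.01    0.3298] w [-0.0014  0.0003  0.0015] tcp [ 0.6166 -0.2843  0.25  ] yaw 3.26 t 14.65 q [ 0.29  0.78  0.15  1.4  -0.13  0.98  0.53] F [-1.3  0.5 -1.1] op 0.75
```

View pics/d5.png

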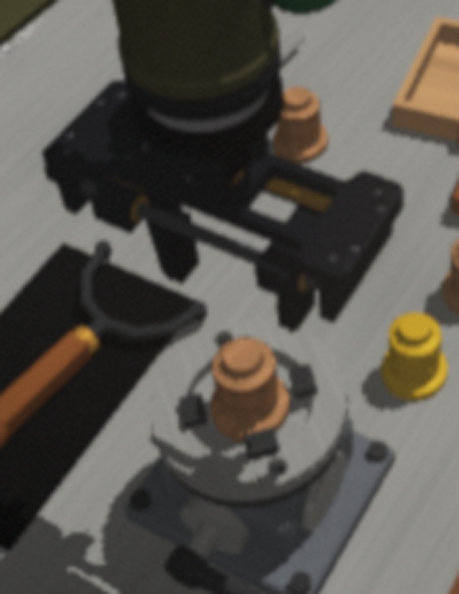

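play_rows:
  deltas:
    - [[-0.5,-0.01,0.01,0.08,-0.001,0,0],[-0.5,-0.01,0.01,0.15,-0.001,0,0],[-0.5,-0.01,0.01,0.15,-0.001,0,0]]

```text
clock: 15.08
tool_pos: [0.6076, -0.2885, 0.2024]
eef_rot: [1.0, 0.026, -0.005, -0.001]
contact_force: [0.0, -0.0, 1.2]
opening: 0.754
```

```bash
python3 -c "
from h import *
delta((.6135,-.287,.151),np.radians(3))
im=snap('scene','d6',(180,230,350,400),3.5)
"
```

```text
d [ 0.0218 -0.0035  0.1711] w [-0.001   0.0034  0.0002] tcp [ 0.6076 -0.2885  0.2024] yaw 3.03 t 15.075 q [ 0.3   0.82  0.15  1.46 -0.14  0.88  0.54] F [ 0.  -0.   1.2] op 0.754
```

View pics/d6.png

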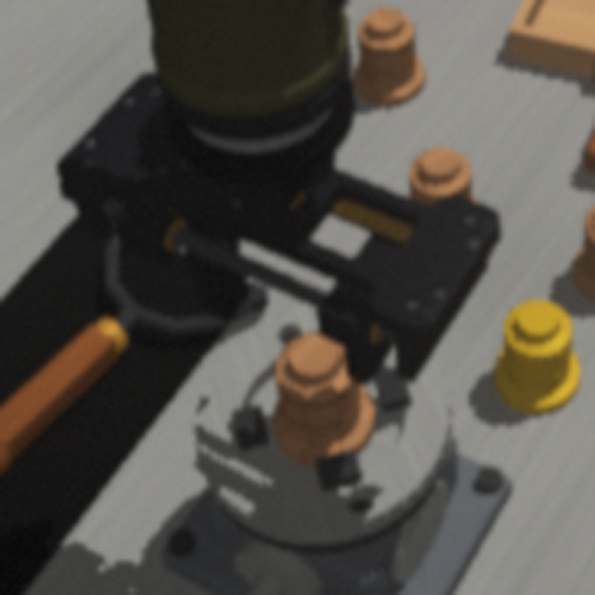

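play_rows:
  deltas:
    - [[-0.5,0.021,-0.003,0.03,-0.001,0.003,0],[-0.5,0.021,-0.003,0.08,-0.001,0.003,0],[-0.5,0.021,-0.003,0.13,-0.001,0.003,0],[-0.5,0.021,-0.003,0.171,-0.001,0.003,0],[-0.5,0.021,-0.003,0.171,-0.001,0.003,0]]

```text
clock: 15.75
tool_pos: [0.6139, -0.2872, 0.1511]
eef_rot: [1.0, 0.027, -0.0, 0.0]
contact_force: [-0.2, 0.3, 0.1]
opening: 0.753
```

play_rows:
  deltas:
    - [[1,0,0,0,0,0,0],[1,0,0,0,0,0,0],[1,0,0,0,0,0,0],[1,0,0,0,0,0,0],[1,0,0,0,0,0,0]]
  force: 20

```text
clock: 16.38
tool_pos: [0.6142, -0.2874, 0.1516]
eef_rot: [1.0, 0.027, 0.0, 0.0]
contact_force: [-0.3, 0.0, 2.8]
opening: 0.452
```

```bash
python3 -c "
from h import *
delta((.6135,-.287,.151),np.radians(3))
im=snap('scene','d7',(180,230,350,400),3.5)
"
```

```text
d [-0.0021 -0.0014  0.0019] w [ 0.0002 -0.0001  0.0002] tcp [ 0.6142 -0.2874  0.1516] yaw 3.04 t 16.375 q [ 0.3   0.89  0.13  1.49 -0.15  0.77  0.54] F [-0.3  0.   2.8] op 0.452
```

View pics/d7.png

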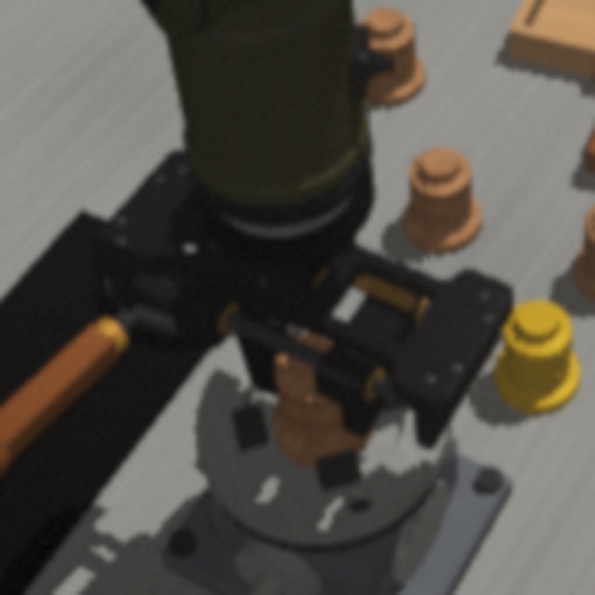

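play_rows:
  deltas:
    - [[1,0,0,-0.08,0,0,0],[1,0,0,-0.18,0,0,0],[1,0,0,-0.28,0,0,0],[1,0,0,-0.28,0,0,0]]

```text
clock: 16.92
tool_pos: [0.6153, -0.288, 0.2377]
eef_rot: [1.0, 0.026, 0.002, 0.001]
contact_force: [-0.8, 0.2, -0.4]
opening: 0.452
```

```bash
cat >> h.py <<'E'
TC=np.array([0.590,0.1675]); TY=np.radians(11.4)
def slot(i):
    x,y=[(.043,.029),(-.043,.029),(.043,-.029),(-.043,-.029)][i]
    return TC+np.array([x*np.cos(TY)-y*np.sin(TY),x*np.sin(TY)+y*np.cos(TY)])
E
python3 -c "
from h import *
for i in range(4): print(slot(i).round(4))
delta((*slot(0),.18),TY)
"
```

```text
[0.6264 0.2044]
[0.5421 0.1874]
[0.6379 0.1476]
[0.5536 0.1306]
d [ 0.1231 -1.6378  0.1884] w [ 0.001  -0.0013 -0.0465] tcp [ 0.6153 -0.288   0.2377] yaw 3.04 t 16.925 q [ 0.29  0.79  0.15  1.42 -0.13  0.94  0.53] F [-0.8  0.2 -0.4] op 0.452
```

play_rows:
  deltas:
    - [[1,0.02,-0.2,0,0,0,0],[1,0.04,-0.4,0,0,0,-0.02],[1,0.06,-0.6,0,0,0,-0.045],[1,0.07,-0.8,0,0,0,-0.045],[1,0.08,-0.98,0,0,-0.001,-0.045]]

```text
clock: 17.55
tool_pos: [0.6225, 0.0094, 0.2353]
eef_rot: [0.995, 0.098, -0.001, 0.001]
contact_force: [-0.1, -0.9, -0.4]
opening: 0.444
```

```bash
python3 -c "
from h import *
delta((*slot(0),.15),TY)
"
```

```text
d [ 0.1396 -0.6358  0.2829] w [ 0.0007  0.0006 -0.0012] tcp [0.6225 0.0094 0.2353] yaw 11.19 t 17.55 q [-0.17  0.71  0.15  1.61 -0.13  0.83  0.22] F [-0.1 -0.9 -0.4] op 0.444
```

play_rows:
  deltas:
    - [[1,0.05,-0.2,0.05,0,0,0],[1,0.1,-0.4,0.1,0,0,0],[1,0.14,-0.6,0.2,0,0,0],[1,0.14,-0.636,0.28,0,0,-0.001],[1,0.14,-0.636,0.28,0,0,-0.001]]

```text
clock: 18.18
tool_pos: [0.6231, 0.2065, 0.147]
eef_rot: [0.995, 0.101, -0.005, 0.001]
contact_force: [-0.7, -0.5, -1.3]
opening: 0.45
```

```bash
python3 -c "
from h import *
delta((*slot(0),.0545),TY)
im=snap('scene','e1',(300,130,450,290),3.6)
im=snap('top','e2',(200,150,350,300),4)
"
```

```text
d [0.0126 0.0087 0.3082] w [0.0005 0.0032 0.0012] tcp [0.6231 0.2065 0.147 ] yaw 11.62 t 18.175 q [-0.47  0.87  0.16  1.56 -0.18  0.74 -0.03] F [-0.7 -0.5 -1.3] op 0.45
```

View pics/e1.png

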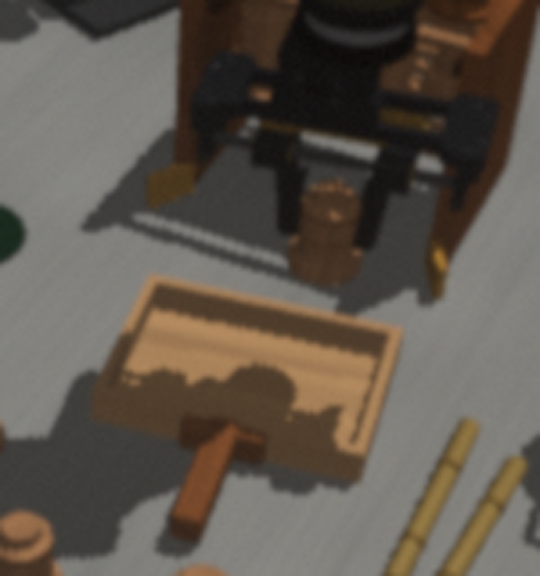

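View pics/e2.png

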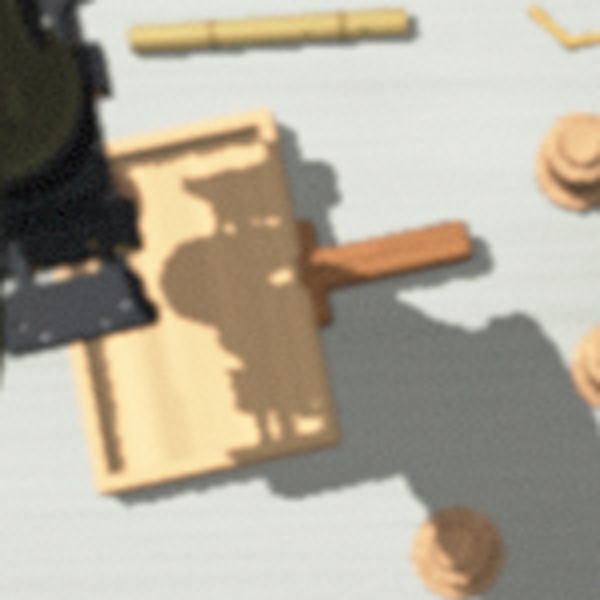

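play_rows:
  deltas:
    - [[1,0.012,0.008,0.08,0,0.003,0],[1,0.012,0.008,0.16,0,0.003,0],[1,0.012,0.008,0.25,0,0.003,0],[1,0.012,0.009,0.26,0,0.003,0],[1,0.012,0.009,0.26,0,0.003,0]]

```text
clock: 18.9
tool_pos: [0.6317, 0.1987, 0.074]
eef_rot: [0.995, 0.097, 0.004, 0.002]
contact_force: [0.3, 0.2, -0.8]
opening: 0.449
```

```bash
python3 -c "
from h import *
delta((*slot(0),.053),TY)
im=snap('scene','e3',(300,130,450,290),3.6)
"
```

```text
d [-0.0141 -0.0226  0.0697] w [ 0.0015 -0.0026 -0.0013] tcp [0.6317 0.1987 0.074 ] yaw 11.17 t 18.9 q [-0.45  0.98  0.14  1.58 -0.19  0.59 -0.02] F [ 0.3  0.2 -0.8] op 0.449
```

View pics/e3.png

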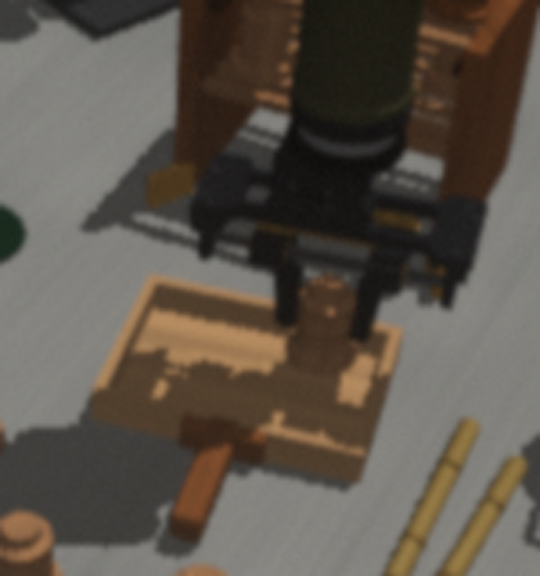

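play_rows:
  deltas:
    - [[1,-0.014,-0.022,0,0.001,-0.003,0],[1,-0.014,-0.022,0.02,0.001,-0.003,0],[1,-0.014,-0.022,0.045,0.001,-0.003,0],[1,-0.014,-0.022,0.068,0.001,-0.003,0],[1,-0.014,-0.022,0.068,0.001,-0.003,0]]

```text
clock: 19.58
tool_pos: [0.626, 0.2045, 0.0527]
eef_rot: [0.995, 0.098, -0.001, 0.001]
contact_force: [-0.2, -0.2, 0.3]
opening: 0.451
```

```bash
python3 -c "
from h import *
delta((*slot(0),.053),TY)
im=snap('scene','e4',(300,130,450,290),3.6)
"
```

```text
d [ 0.0013  0.0005 -0.0009] w [ 0.0005  0.0007 -0.0011] tcp [0.626  0.2045 0.0527] yaw 11.2 t 19.575 q [-0.45  1.01  0.13  1.58 -0.2   0.57 -0.02] F [-0.2 -0.2  0.3] op 0.451
```

View pics/e4.png

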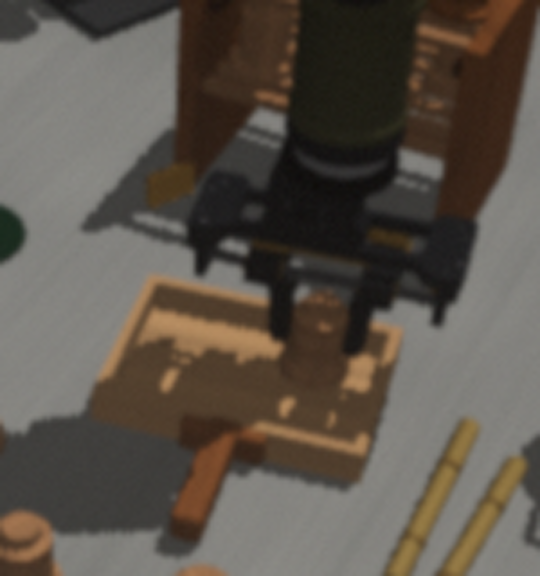

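play_rows:
  deltas:
    - [[-0.4,0,0,0.002,0,0,0],[-0.4,0,0,0.002,0,0,0],[-0.4,0,0,0.002,0,0,0],[-0.4,0,0,0.002,0,0,0]]

```text
clock: 20.12
tool_pos: [0.6265, 0.2046, 0.0528]
eef_rot: [0.995, 0.098, -0.0, 0.001]
contact_force: [0.3, 1.2, -0.1]
opening: 0.702
```

play_rows:
  deltas:
    - [[-0.4,0,0,-0.08,0,0,0],[-0.4,0,0,-0.2,0,0,0],[-0.4,0,0,-0.4,0,0,0],[-0.4,0,0,-0.4,0,0,0]]

```text
clock: 20.62
tool_pos: [0.63, 0.2055, 0.178]
eef_rot: [0.995, 0.097, 0.005, -0.0]
contact_force: [0.1, 0.3, -0.5]
opening: 0.701
```

```bash
python3 -c "
from h import *
delta((.4441,.018,.18),np.radians(90))
im=snap('scene','f1')
im=snap('top','f2')
"
```

```text
d [-0.7289  0.4931 -0.0133] w [ 0.0021 -0.0024 -0.4379] tcp [0.63   0.2055 0.178 ] yaw 11.18 t 20.625 q [-0.47  0.83  0.17  1.53 -0.18  0.78 -0.04] F [ 0.1  0.3 -0.5] op 0.701
```

View pics/f1.png

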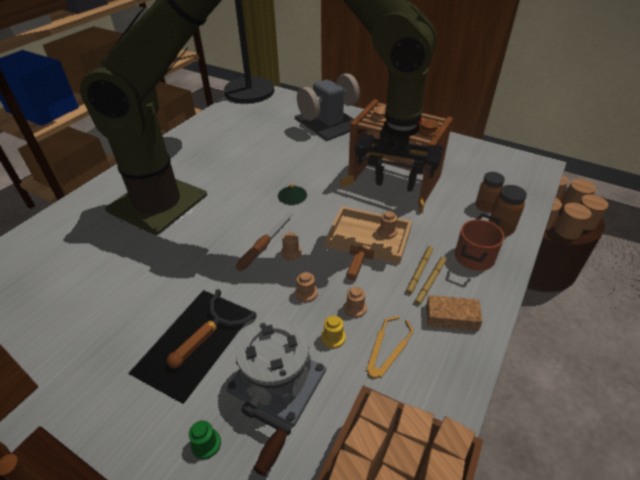

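View pics/f2.png

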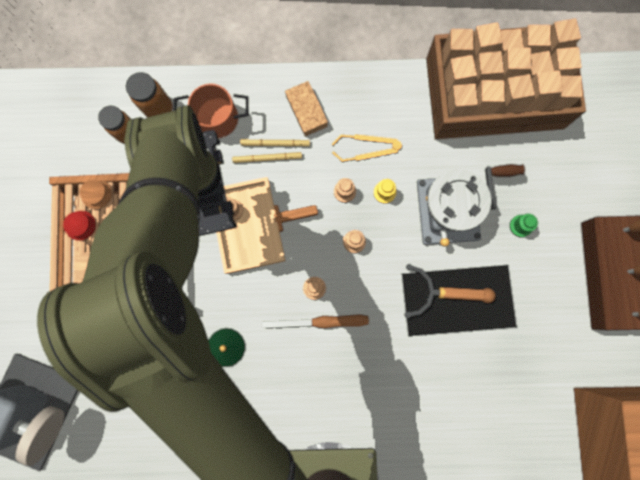

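```bash
python3 -c "
from h import *
t=cv2.imread('pics/f2_raw.png');s=cv2.imread('pics/f1_raw.png')
save(t,'f3',(300,170,400,310),4); save(s,'f4',(270,220,380,330),5)
delta((.667,-.0555,.12),TY)
"
```

```text
d [-0.0362  0.8775  0.1784] w [ 0.0004  0.0001 -0.0011] tcp [0.6265 0.2049 0.1732] yaw 11.2 t 20.725 q [-0.47  0.84  0.17  1.54 -0.18  0.78 -0.04] F [-0.6  0.4 -0.4] op 0.699
```

View pics/f3.png

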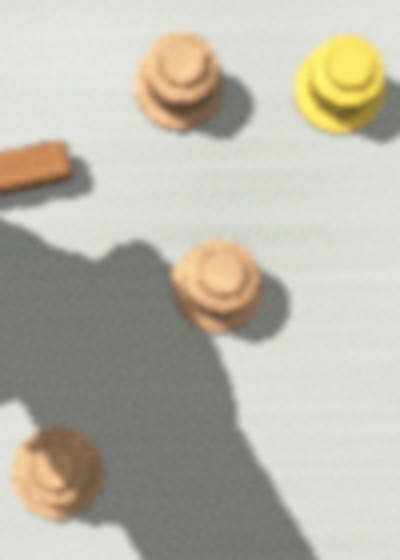

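View pics/f4.png

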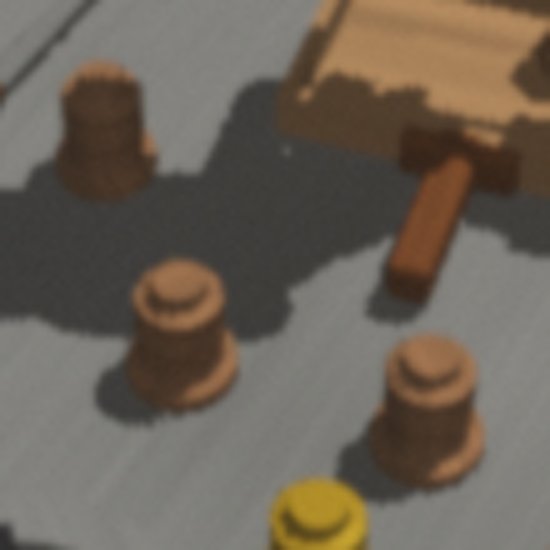

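Run:
```python
from h import *
A=lambda u,v:(300+u/4-.375,170+v/4-.375)
B=lambda u,v:(270+u/5-.4,220+v/5-.4)
for a,b in(((184,64),(431,358)),((222,271),(180,284)),((60,468),(104,76))):
    print(tri(A(*a),B(*b))[0].round(4),onz("top",*A(*a),.062).round(4),onz("scene",*B(*b),.062).round(4))
```

```text
[ 0.6642 -0.0554  0.0588] [ 0.6632 -0.0554  0.062 ] [ 0.6655 -0.0575  0.062 ]
[ 0.5487 -0.0726  0.0584] [ 0.5482 -0.0724  0.062 ] [ 0.5504 -0.0753  0.062 ]
[0.4462 0.0187 0.0619] [0.4445 0.0173 0.062 ] [0.4478 0.0202 0.062 ]
```

play_rows:
  deltas:
    - [[-0.4,-0.01,0.2,0,0,0,0],[-0.4,-0.02,0.4,0.05,0,0,0],[-0.4,-0.03,0.6,0.1,0,0,0],[-0.4,-0.036,0.8,0.15,0,0,0],[-0.4,-0.036,0.878,0.178,0,0,0]]

```text
clock: 21.35
tool_pos: [0.6651, -0.0618, 0.1172]
eef_rot: [0.996, 0.095, -0.003, 0.002]
contact_force: [0.0, 0.0, 0.4]
opening: 0.7
```

play_rows:
  deltas:
    - [[-0.4,0,0,0,0,0,0],[-0.4,0,0,0,0,0,0]]

```text
clock: 21.6
tool_pos: [0.6641, -0.0602, 0.1161]
eef_rot: [0.995, 0.095, -0.004, 0.001]
contact_force: [0.8, 0.2, 0.7]
opening: 0.699
```

```bash
python3 -c "
from h import *
delta((.667,-.0555,.0435),TY)
im=snap('scene','f5',(270,200,420,350),4)
"
```

```text
d [ 0.0143 -0.0141  0.2418] w [ 0.0005  0.0025 -0.0028] tcp [ 0.6641 -0.0602  0.1161] yaw 10.9 t 21.6 q [-0.03  0.92  0.11  1.54 -0.13  0.7   0.32] F [0.8 0.2 0.7] op 0.699
```

View pics/f5.png

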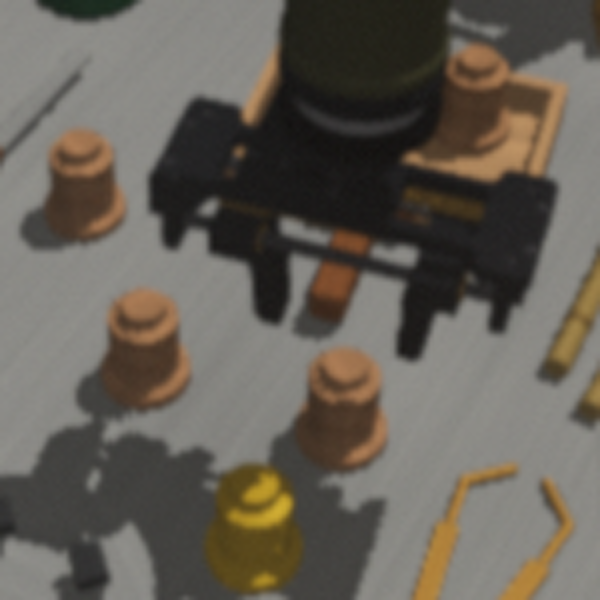

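play_rows:
  deltas:
    - [[-0.4,0.01,-0.012,0.06,0,0.002,0],[-0.4,0.012,-0.012,0.13,0,0.002,0],[-0.4,0.013,-0.013,0.2,0,0.002,0],[-0.4,0.013,-0.013,0.242,0,0.002,-0.002],[-0.4,0.013,-0.013,0.242,0,0.002,-0.002]]

```text
clock: 22.28
tool_pos: [0.6663, -0.0551, 0.0424]
eef_rot: [0.995, 0.099, -0.001, 0.001]
contact_force: [-0.7, 0.1, -0.1]
opening: 0.702
```

play_rows:
  deltas:
    - [[1,0,0,0,0,0,0],[1,0,0,0,0,0,0],[1,0,0,0,0,0,0],[1,0,0,0,0,0,0],[1,0,0,0,0,0,0]]

```text
clock: 22.9
tool_pos: [0.6667, -0.0552, 0.043]
eef_rot: [0.995, 0.099, -0.001, 0.001]
contact_force: [-1.1, 0.4, 4.3]
opening: 0.443
```

```bash
python3 -c "
from h import *
delta((.667,-.0555,.15),TY)
im=snap('scene','f6',(270,200,420,350),4)
"
```

```text
d [ 1.000e-04  1.700e-03 -3.565e-01] w [ 0.0004  0.0007 -0.0004] tcp [ 0.6667 -0.0552  0.043 ] yaw 11.33 t 22.9 q [-0.03  1.03  0.09  1.55 -0.13  0.57  0.32] F [-1.1  0.4  4.3] op 0.443
```

View pics/f6.png

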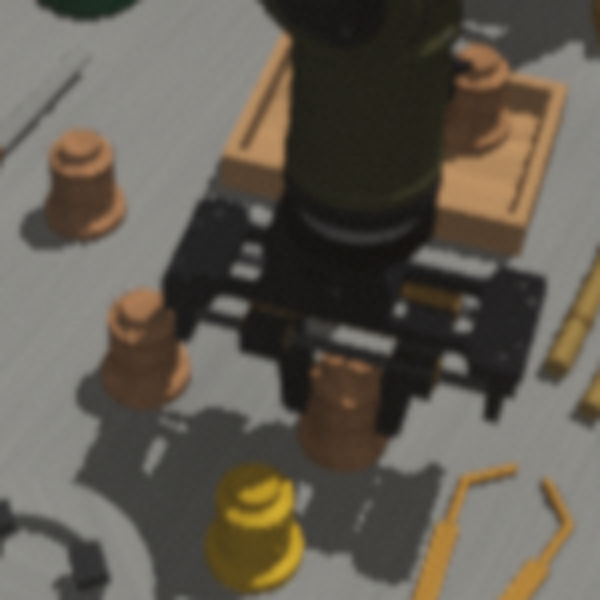

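play_rows:
  deltas:
    - [[1,0,0,-0.1,0,0,0],[1,0,0,-0.22,0,0,0],[1,0,0,-0.36,0,0,0],[1,0,0,-0.36,0,0,0]]

```text
clock: 23.45
tool_pos: [0.6692, -0.0553, 0.1543]
eef_rot: [0.995, 0.099, 0.002, 0.001]
contact_force: [0.2, 0.7, -0.8]
opening: 0.444
```

```bash
python3 -c "
from h import *
delta((*slot(2),.15),TY)
"
```

```text
d [ 0.0305 -0.6835  0.0124] w [ 0.001  -0.0014 -0.0004] tcp [ 0.6692 -0.0553  0.1543] yaw 11.33 t 23.45 q [-0.04  0.87  0.11  1.51 -0.12  0.76  0.31] F [ 0.2  0.7 -0.8] op 0.444
```

play_rows:
  deltas:
    - [[1,0.01,-0.18,0,0,0,0],[1,0.02,-0.36,0,0,0,0],[1,0.03,-0.54,0,0,0,0],[1,0.03,-0.66,0,0.001,-0.001,0],[1,0.03,-0.683,0.01,0.001,-0.001,0]]

```text
clock: 24.08
tool_pos: [0.636, 0.1517, 0.1492]
eef_rot: [0.995, 0.101, -0.001, -0.001]
contact_force: [-0.5, 0.2, -0.1]
opening: 0.445
```

play_rows:
  deltas:
    - [[1,0,0,0,0,0,0],[1,0,0,0,0,0,0]]

```text
clock: 24.32
tool_pos: [0.636, 0.1496, 0.1485]
eef_rot: [0.995, 0.1, -0.001, -0.001]
contact_force: [0.8, -0.9, -0.1]
opening: 0.442
```

```bash
python3 -c "
from h import *
delta((*slot(2),.0525),TY)
"
```

```text
d [0.0054 0.0084 0.3201] w [-0.0004  0.0007  0.0007] tcp [0.636  0.1496 0.1485] yaw 11.52 t 24.325 q [-0.38  0.86  0.15  1.57 -0.17  0.72  0.05] F [ 0.8 -0.9 -0.1] op 0.442
```

play_rows:
  deltas:
    - [[1,0.005,0.008,0.08,0,0,0],[1,0.005,0.008,0.16,0,0,0],[1,0.005,0.008,0.22,0,0,0],[1,0.005,0.008,0.23,0,0,0],[1,0.005,0.008,0.23,0,0,0]]

```text
clock: 24.95
tool_pos: [0.6383, 0.1473, 0.0799]
eef_rot: [0.995, 0.1, -0.001, -0.001]
contact_force: [1.2, -0.1, -0.6]
opening: 0.448
```

play_rows:
  deltas:
    - [[1,0,0,0,0,0,0],[1,0,0,0,0,0,0]]

```text
clock: 25.2
tool_pos: [0.6388, 0.1474, 0.0807]
eef_rot: [0.995, 0.1, -0.0, -0.001]
contact_force: [0.2, -0.1, -1.1]
opening: 0.445
```

```bash
python3 -c "
from h import *
delta((*slot(2),.0525),TY)
im=snap('scene','g1',(300,130,450,290),3.6)
"
```

```text
d [-0.0029 -0.0012  0.094 ] w [-0.0004 -0.      0.0005] tcp [0.6388 0.1474 0.0807] yaw 11.49 t 25.2 q [-0.36  0.96  0.12  1.59 -0.18  0.6   0.06] F [ 0.2 -0.1 -1.1] op 0.445
```

View pics/g1.png

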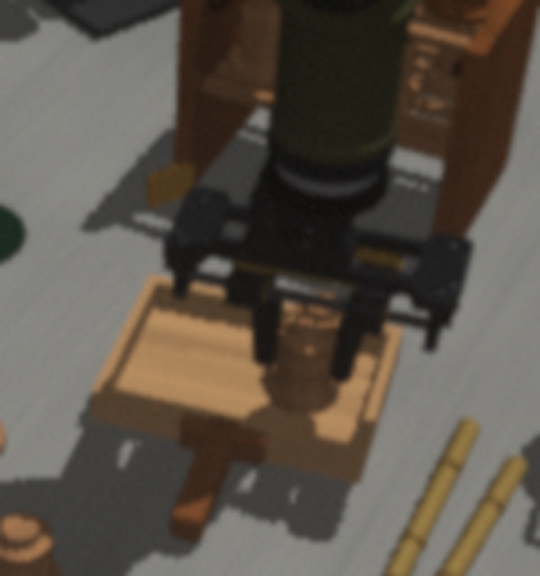

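play_rows:
  deltas:
    - [[1,-0.002,-0.001,0.03,0,0,0],[1,-0.002,-0.001,0.06,0,0,0],[1,-0.002,-0.001,0.092,0,0,0],[1,-0.002,-0.001,0.093,0,0,0]]

```text
clock: 25.75
tool_pos: [0.6376, 0.1475, 0.0516]
eef_rot: [0.995, 0.1, -0.001, -0.0]
contact_force: [0.3, -0.8, -0.2]
opening: 0.442
```

play_rows:
  deltas:
    - [[-0.4,0,0,0,0,0,0],[-0.4,0,0,0,0,0,0],[-0.4,0,0,0,0,0,0],[-0.4,0,0,0,0,0,0]]

```text
clock: 26.25
tool_pos: [0.6377, 0.1475, 0.0518]
eef_rot: [0.995, 0.1, -0.001, -0.001]
contact_force: [-0.9, 0.2, -0.5]
opening: 0.7
```

play_rows:
  deltas:
    - [[-0.4,0,0,-0.08,0,0,0],[-0.4,0,0,-0.2,0,0,0],[-0.4,0,0,-0.36,0,0,0],[-0.4,0,0,-0.36,0,0,0]]

```text
clock: 26.75
tool_pos: [0.6406, 0.1478, 0.164]
eef_rot: [0.995, 0.1, 0.003, -0.001]
contact_force: [-0.4, 0.5, 0.5]
opening: 0.701
```

```bash
python3 -c "
from h import *
delta((.549,-.073,.12),TY)
im=snap('scene','g2',(260,130,460,330),3)
im=snap('top','g3',(180,130,400,350),2.7)
"
```

```text
d [-0.4468  0.6606  0.1428] w [-0.0004 -0.0022  0.0005] tcp [0.6406 0.1478 0.164 ] yaw 11.48 t 26.75 q [-0.38  0.85  0.15  1.56 -0.17  0.74  0.05] F [-0.4  0.5  0.5] op 0.701
```

View pics/g2.png

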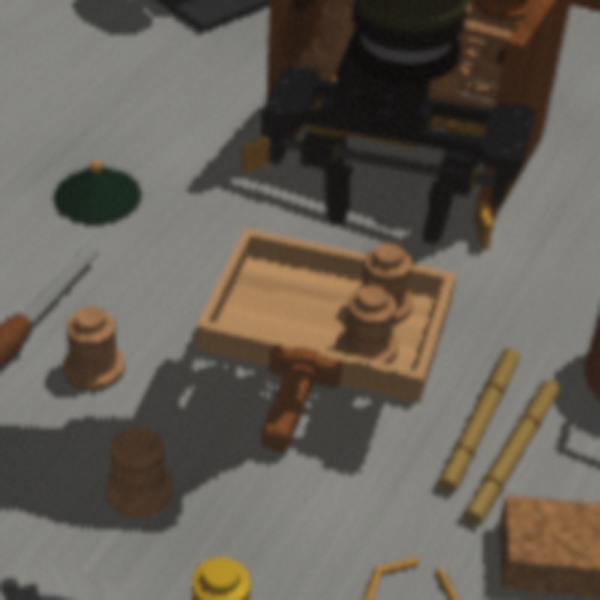

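View pics/g3.png

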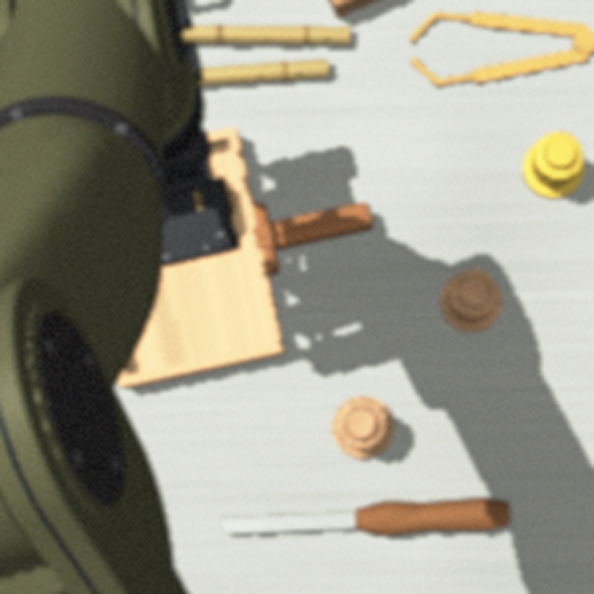

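play_rows:
  deltas:
    - [[-0.4,-0.1,0.15,0,0,0,0],[-0.4,-0.2,0.3,0.03,0,0,0],[-0.4,-0.3,0.45,0.08,0,-0.001,0],[-0.4,-0.4,0.6,0.12,0,-0.002,0],[-0.4,-0.447,0.66,0.14,0,-0.002,0]]

```text
clock: 27.48
tool_pos: [0.5425, -0.0771, 0.116]
eef_rot: [0.995, 0.098, -0.006, 0.0]
contact_force: [0.2, 0.7, 0.2]
opening: 0.703
```

play_rows:
  deltas:
    - [[-0.4,0,0,0,0,0,0],[-0.4,0,0,0,0,0,0]]

```text
clock: 27.72
tool_pos: [0.5425, -0.0758, 0.1153]
eef_rot: [0.995, 0.098, -0.007, -0.0]
contact_force: [0.6, 1.2, -0.8]
opening: 0.697
```

```bash
python3 -c "
from h import *
delta((.549,-.073,.0435),TY)
im=snap('scene','g4',(260,180,400,320),4)
"
```

```text
d [ 0.0262 -0.0045  0.2389] w [-0.0006  0.0043 -0.0006] tcp [ 0.5425 -0.0758  0.1153] yaw 11.29 t 27.725 q [ 0.01  0.81  0.07  1.91 -0.12  0.44  0.36] F [ 0.6  1.2 -0.8] op 0.697
```

View pics/g4.png

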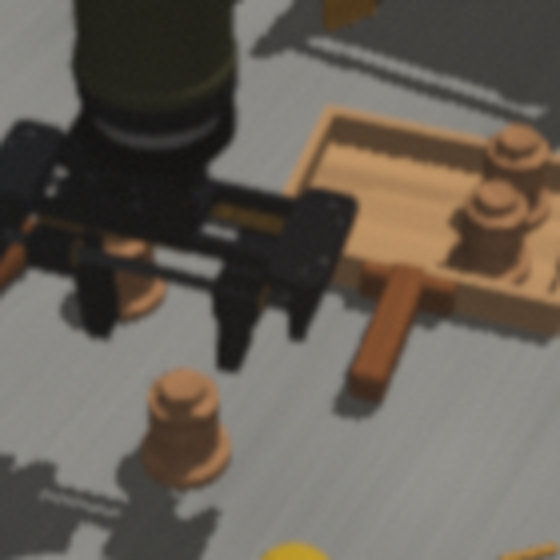

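play_rows:
  deltas:
    - [[-0.4,0.018,-0.004,0.06,0,0.004,0],[-0.4,0.02,-0.004,0.13,0,0.004,0],[-0.4,0.024,-0.004,0.2,0,0.004,0],[-0.4,0.026,-0.004,0.239,0,0.004,0],[-0.4,0.026,-0.004,0.239,0,0.004,0]]

```text
clock: 28.4
tool_pos: [0.5496, -0.0715, 0.0433]
eef_rot: [0.995, 0.1, -0.001, -0.001]
contact_force: [0.2, -0.5, -0.6]
opening: 0.702
```

play_rows:
  deltas:
    - [[1,0,0,0,0,0,0],[1,0,0,0,0,0,0],[1,0,0,0,0,0,0],[1,0,0,0,0,0,0],[1,0,0,0,0,0,0]]

```text
clock: 29.02
tool_pos: [0.5499, -0.0715, 0.0439]
eef_rot: [0.995, 0.1, -0.0, -0.001]
contact_force: [-1.5, -0.1, 5.6]
opening: 0.441
```

play_rows:
  deltas:
    - [[1,0,0,-0.1,0,0,0],[1,0,0,-0.22,0,0,0],[1,0,0,-0.36,0,0,0],[1,0,0,-0.36,0,0,0]]

```text
clock: 29.52
tool_pos: [0.5518, -0.0722, 0.1545]
eef_rot: [0.995, 0.099, 0.003, -0.001]
contact_force: [0.6, 0.4, -0.4]
opening: 0.446
```

```bash
python3 -c "
from h import *
delta((*slot(1),.15),TY)
im=snap('scene','g5',(260,180,400,320),4)
"
```

```text
d [ 0.1396 -0.8546  0.0165] w [-0.0002 -0.0019  0.0001] tcp [ 0.5518 -0.0722  0.1545] yaw 11.42 t 29.525 q [ 0.    0.75  0.08  1.88 -0.11  0.51  0.36] F [ 0.6  0.4 -0.4] op 0.446
```

View pics/g5.png

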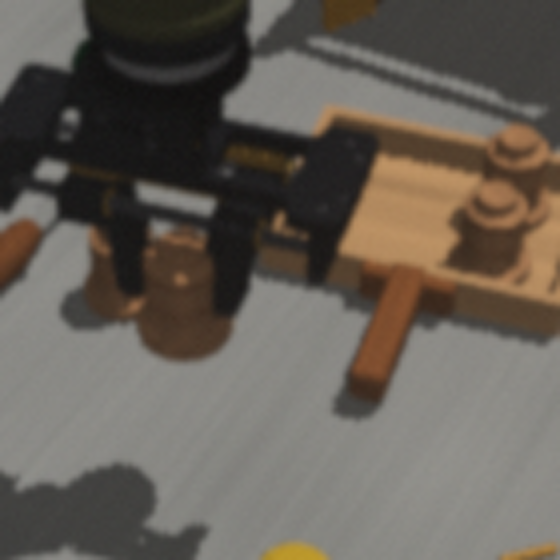

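play_rows:
  deltas:
    - [[1,0.03,-0.18,0,0,0,0],[1,0.06,-0.36,0,0,0,0],[1,0.09,-0.54,0,0,-0.001,0],[1,0.12,-0.72,0.01,0,-0.002,0],[1,0.139,-0.85,0.015,0,-0.002,0]]

```text
clock: 30.2
tool_pos: [0.5393, 0.1892, 0.1469]
eef_rot: [0.995, 0.101, -0.004, -0.001]
contact_force: [-0.8, -0.4, -1.4]
opening: 0.444
```

play_rows:
  deltas:
    - [[1,0,0,0,0,0,0],[1,0,0,0,0,0,0]]

```text
clock: 30.45
tool_pos: [0.5385, 0.1881, 0.1455]
eef_rot: [0.995, 0.101, -0.005, 0.0]
contact_force: [0.6, -0.9, 0.1]
opening: 0.447
```

```bash
python3 -c "
from h import *
delta((*slot(1),.085),TY)
"
```

```text
d [0.0134 0.0047 0.2016] w [-0.0003  0.0031  0.001 ] tcp [0.5385 0.1881 0.1455] yaw 11.58 t 30.45 q [-0.5   0.78  0.15  1.83 -0.21  0.55 -0.01] F [ 0.6 -0.9  0.1] op 0.447
```

play_rows:
  deltas:
    - [[1,0.012,0.004,0.06,0,0.003,0.001],[1,0.012,0.004,0.12,0,0.003,0.001],[1,0.013,0.005,0.18,0,0.003,0.001],[1,0.013,0.005,0.2,0,0.003,0.001],[1,0.013,0.005,0.2,0,0.003,0.001]]

```text
clock: 31.08
tool_pos: [0.5418, 0.1871, 0.085]
eef_rot: [0.995, 0.099, -0.001, -0.0]
contact_force: [-1.0, -0.8, -1.3]
opening: 0.446
```

play_rows:
  deltas:
    - [[1,0,0,0,0,0,0],[1,0,0,0,0,0,0]]

```text
clock: 31.32
tool_pos: [0.5421, 0.1873, 0.0855]
eef_rot: [0.995, 0.099, -0.0, -0.0]
contact_force: [0.1, -0.1, -1.0]
opening: 0.446
```

```bash
python3 -c "
from h import *
delta((*slot(1),.053),TY)
im=snap('scene','g6',(300,130,450,290),3.6)
"
```

```text
d [ 1.000e-04 -5.000e-04  1.084e-01] w [-0.0003  0.0001 -0.0001] tcp [0.5421 0.1873 0.0855] yaw 11.39 t 31.325 q [-0.48  0.88  0.12  1.85 -0.23  0.42  0.  ] F [ 0.1 -0.1 -1. ] op 0.446
```

View pics/g6.png

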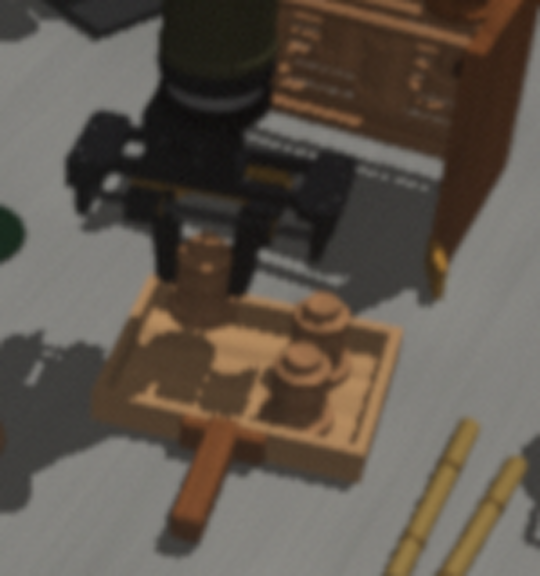

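play_rows:
  deltas:
    - [[1,0,0,0.04,0,0,0],[1,0,0,0.08,0,0,0],[1,0,0,0.108,0,0,0],[1,0,0,0.108,0,0,0]]

```text
clock: 31.88
tool_pos: [0.5417, 0.1871, 0.0522]
eef_rot: [0.995, 0.099, -0.001, -0.0]
contact_force: [-0.0, 0.1, -0.9]
opening: 0.445
```

play_rows:
  deltas:
    - [[-0.4,0,0,0,0,0,0],[-0.4,0,0,0,0,0,0],[-0.4,0,0,0,0,0,0],[-0.4,0,0,0,0,0,0]]

```text
clock: 32.38
tool_pos: [0.5418, 0.1871, 0.0523]
eef_rot: [0.995, 0.099, -0.001, -0.0]
contact_force: [0.2, -0.7, -0.6]
opening: 0.703
```

play_rows:
  deltas:
    - [[-0.4,0,0,-0.08,0,0,0],[-0.4,0,0,-0.2,0,0,0],[-0.4,0,0,-0.36,0,0,0],[-0.4,0,0,-0.36,0,0,0]]

```text
clock: 32.88
tool_pos: [0.5442, 0.1877, 0.1637]
eef_rot: [0.995, 0.099, 0.003, -0.001]
contact_force: [0.5, 0.5, -0.3]
opening: 0.703
```

```bash
python3 -c "
from h import *
delta((.446,.0185,.12),np.radians(60))
im=snap('scene','h2',(210,130,460,330),3)
im=snap('top','h3',(180,130,400,350),2.7)
"
```

```text
d [-0.4332  0.4886  0.1423] w [ 0.0003 -0.0021 -0.2701] tcp [0.5442 0.1877 0.1637] yaw 11.38 t 32.875 q [-0.51  0.76  0.16  1.82 -0.21  0.57 -0.01] F [ 0.5  0.5 -0.3] op 0.703
```

View pics/h2.png

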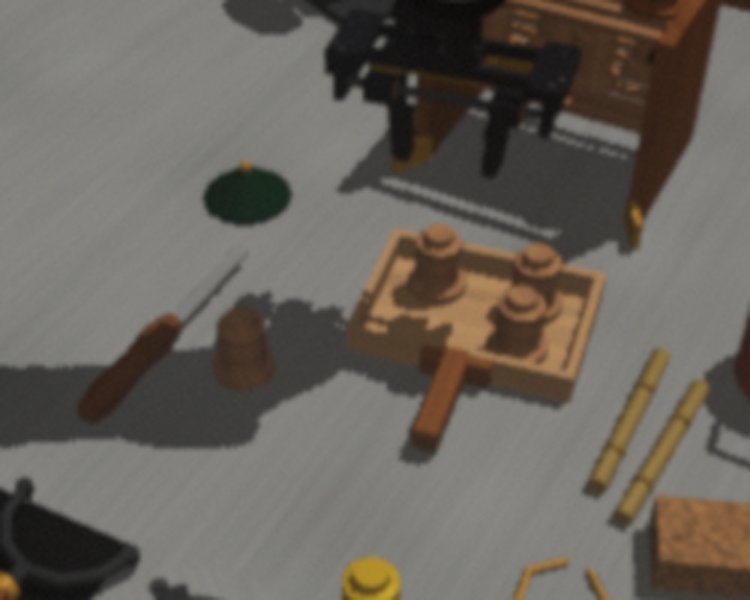

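View pics/h3.png

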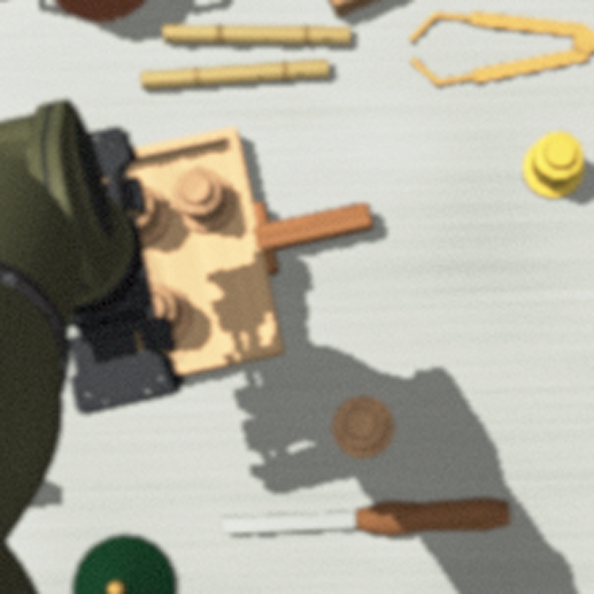

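play_rows:
  deltas:
    - [[-0.4,-0.1,0.11,0,0,0,-0.055],[-0.4,-0.2,0.22,0.02,0,-0.001,-0.11],[-0.4,-0.3,0.33,0.08,0,-0.002,-0.165],[-0.4,-0.4,0.44,0.12,0,-0.002,-0.22],[-0.4,-0.433,0.488,0.14,0,-0.002,-0.27]]

```text
clock: 33.6
tool_pos: [0.4399, 0.0156, 0.1169]
eef_rot: [0.865, 0.501, -0.006, -0.001]
contact_force: [1.1, -0.3, 0.3]
opening: 0.7
```

play_rows:
  deltas:
    - [[-0.4,0,0,0,0,0,0],[-0.4,0,0,0,0,0,0]]

```text
clock: 33.85
tool_pos: [0.44, 0.0164, 0.1164]
eef_rot: [0.866, 0.5, -0.006, -0.002]
contact_force: [0.2, 0.2, -0.1]
opening: 0.697
```

```bash
python3 -c "
from h import *
delta((.446,.0185,.0435),np.radians(60))
im=snap('scene','h4',(210,160,350,300),4)
"
```

```text
d [0.0183 0.0161 0.2428] w [-0.0031  0.0029  0.0002] tcp [0.44   0.0164 0.1164] yaw 60.04 t 33.85 q [-0.11  0.74 -0.06  2.22  0.21  0.2   0.7 ] F [ 0.2  0.2 -0.1] op 0.697
```

View pics/h4.png

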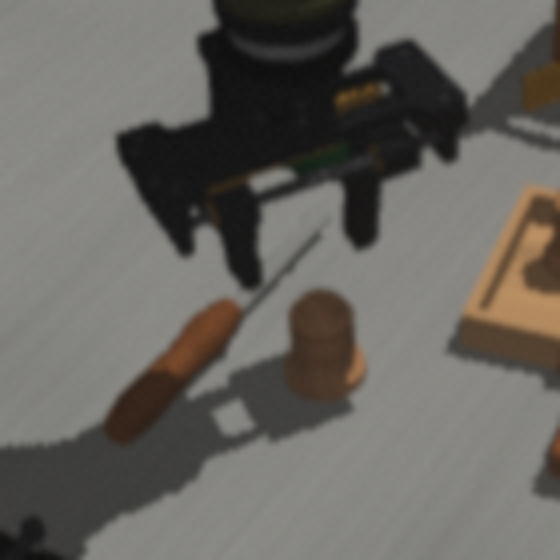

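play_rows:
  deltas:
    - [[-0.4,0.012,0.012,0.06,-0.003,0.003,0],[-0.4,0.014,0.013,0.13,-0.003,0.003,0],[-0.4,0.016,0.015,0.2,-0.003,0.003,0],[-0.4,0.018,0.016,0.243,-0.003,0.003,0],[-0.4,0.018,0.016,0.243,-0.003,0.003,0]]

```text
clock: 34.52
tool_pos: [0.4497, 0.0201, 0.0462]
eef_rot: [0.865, 0.501, -0.001, -0.001]
contact_force: [-0.7, 0.8, -0.9]
opening: 0.704
```

play_rows:
  deltas:
    - [[1,0,0,0,0,0,0],[1,0,0,0,0,0,0],[1,0,0,0,0,0,0],[1,0,0,0,0,0,0],[1,0,0,0,0,0,0]]

```text
clock: 35.15
tool_pos: [0.4499, 0.0204, 0.0464]
eef_rot: [0.865, 0.501, -0.001, -0.001]
contact_force: [0.5, 0.5, 1.5]
opening: 0.444
```

play_rows:
  deltas:
    - [[1,0,0,-0.1,0,0,0],[1,0,0,-0.22,0,0,0],[1,0,0,-0.36,0,0,0],[1,0,0,-0.36,0,0,0],[1,0,0,-0.36,0,0,0]]

```text
clock: 35.78
tool_pos: [0.4497, 0.0198, 0.1539]
eef_rot: [0.866, 0.501, -0.001, -0.001]
contact_force: [0.7, -0.2, -1.1]
opening: 0.452
```

```bash
python3 -c "
from h import *
delta((*slot(3),.15),TY)
im=snap('scene','h5',(210,160,350,300),4)
"
```

```text
d [0.4928 0.1159 0.0119] w [-0.0007  0.0009  0.2705] tcp [0.4497 0.0198 0.1539] yaw 60.1 t 35.775 q [ 0.12  0.69 -0.43  2.17  0.68  0.43  0.19] F [ 0.7 -0.2 -1.1] op 0.452
```

View pics/h5.png

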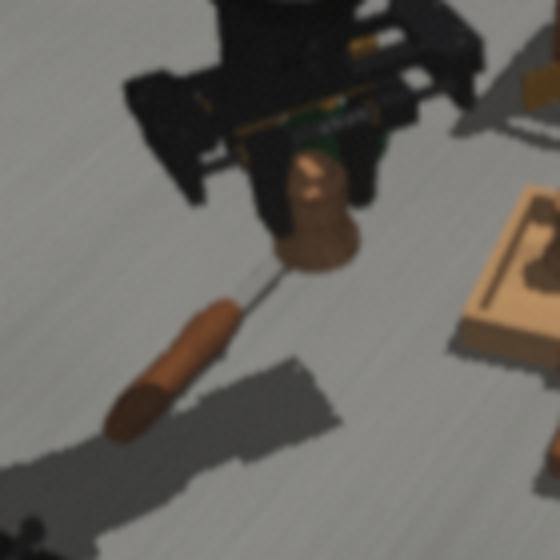

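play_rows:
  deltas:
    - [[1,0.1,0.025,0,0,0,0.05],[1,0.2,0.05,0,0,0,0.105],[1,0.3,0.075,0,0,0,0.16],[1,0.4,0.1,0,0,0.001,0.215],[1,0.493,0.116,0.01,0,0.001,0.27]]

```text
clock: 36.45
tool_pos: [0.5533, 0.1313, 0.1483]
eef_rot: [0.995, 0.098, -0.002, -0.0]
contact_force: [0.0, -0.3, -1.4]
opening: 0.446
```

play_rows:
  deltas:
    - [[1,0,0,0,0,0,0],[1,0,0,0,0,0,0]]

```text
clock: 36.7
tool_pos: [0.5517, 0.1301, 0.1469]
eef_rot: [0.995, 0.099, -0.004, 0.001]
contact_force: [-0.0, -0.8, -1.4]
opening: 0.445
```

```bash
python3 -c "
from h import *
delta((*slot(3),.09),TY)
"
```

```text
d [ 0.008  -0.0006  0.1896] w [ 0.0004  0.0025 -0.0002] tcp [0.5517 0.1301 0.1469] yaw 11.36 t 36.7 q [-0.17  0.78 -0.24  1.83  0.31  0.58 -0.41] F [-0.  -0.8 -1.4] op 0.445
```

play_rows:
  deltas:
    - [[1,0.007,0,0.06,0,0.002,0],[1,0.007,0,0.12,0,0.002,0],[1,0.008,0,0.18,0,0.002,0],[1,0.008,0,0.19,0,0.002,0],[1,0.008,0,0.19,0,0.002,0]]

```text
clock: 37.33
tool_pos: [0.5535, 0.1301, 0.0899]
eef_rot: [0.995, 0.099, -0.001, 0.001]
contact_force: [0.2, -0.0, -0.7]
opening: 0.445
```

play_rows:
  deltas:
    - [[1,0,0,0,0,0,0],[1,0,0,0,0,0,0]]

```text
clock: 37.58
tool_pos: [0.5539, 0.1302, 0.0904]
eef_rot: [0.995, 0.099, -0.0, 0.001]
contact_force: [-0.7, 0.8, -0.9]
opening: 0.446
```

```bash
python3 -c "
from h import *
delta((*slot(3),.0558),TY)
im=snap('scene','h6',(300,130,450,290),3.6)
"
```

```text
d [-0.0006 -0.0017  0.1154] w [ 0.0004  0.0003 -0.0002] tcp [0.5539 0.1302 0.0904] yaw 11.36 t 37.575 q [-0.2   0.87 -0.2   1.86  0.35  0.45 -0.45] F [-0.7  0.8 -0.9] op 0.446
```

View pics/h6.png

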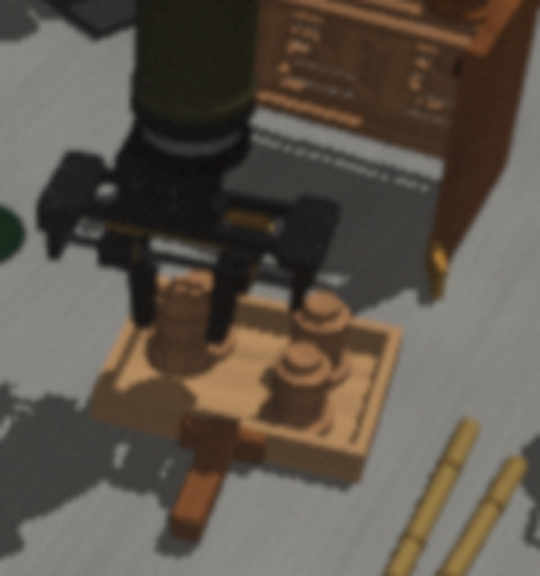

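play_rows:
  deltas:
    - [[1,0,-0.001,0.04,0,0,0],[1,0,-0.001,0.08,0,0,0],[1,0,-0.001,0.115,0,0,0],[1,0,-0.001,0.115,0,0,0]]

```text
clock: 38.12
tool_pos: [0.5532, 0.1303, 0.0547]
eef_rot: [0.995, 0.099, -0.001, 0.001]
contact_force: [0.1, -0.5, -0.7]
opening: 0.446
```

play_rows:
  deltas:
    - [[-0.4,0,0,0,0,0,0],[-0.4,0,0,0,0,0,0],[-0.4,0,0,0,0,0,0],[-0.4,0,0,0,0,0,0]]

```text
clock: 38.62
tool_pos: [0.5533, 0.1303, 0.0549]
eef_rot: [0.995, 0.099, -0.001, 0.001]
contact_force: [-0.5, 0.3, -0.5]
opening: 0.698
```

play_rows:
  deltas:
    - [[-0.4,0,0,-0.08,0,0,0],[-0.4,0,0,-0.2,0,0,0],[-0.4,0,0,-0.4,0,0,0],[-0.4,0,0,-0.4,0,0,0]]

```text
clock: 39.12
tool_pos: [0.5564, 0.1315, 0.1792]
eef_rot: [0.995, 0.099, 0.003, -0.0]
contact_force: [0.2, 0.7, -0.6]
opening: 0.7
```

```bash
python3 -c "
from h import *
delta((.617,-.10,.17),TY)
"
```

```text
d [0.0462 0.7965 0.0311] w [ 0.0001 -0.0022 -0.0003] tcp [0.5564 0.1315 0.1792] yaw 11.34 t 39.125 q [-0.16  0.73 -0.27  1.81  0.3   0.64 -0.4 ] F [ 0.2  0.7 -0.6] op 0.7
```

play_rows:
  deltas:
    - [[-0.4,0.01,0.2,0,0,0,0],[-0.4,0.02,0.4,0,0,0,0],[-0.4,0.03,0.6,0,0,0,0],[-0.4,0.04,0.8,0.02,0,0,0],[-0.4,0.04,0.8,0.02,0,0,0]]

```text
clock: 39.75
tool_pos: [0.6145, -0.1096, 0.1714]
eef_rot: [0.996, 0.093, 0.002, 0.002]
contact_force: [0.6, 0.0, -0.3]
opening: 0.701
```

```bash
python3 -c "
from h import *
im=snap('scene','i1',(300,90,480,270),3.3)
im=snap('top','i2',(30,130,340,340),2.5)
"
```

```text
(no output)
```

View pics/i1.png

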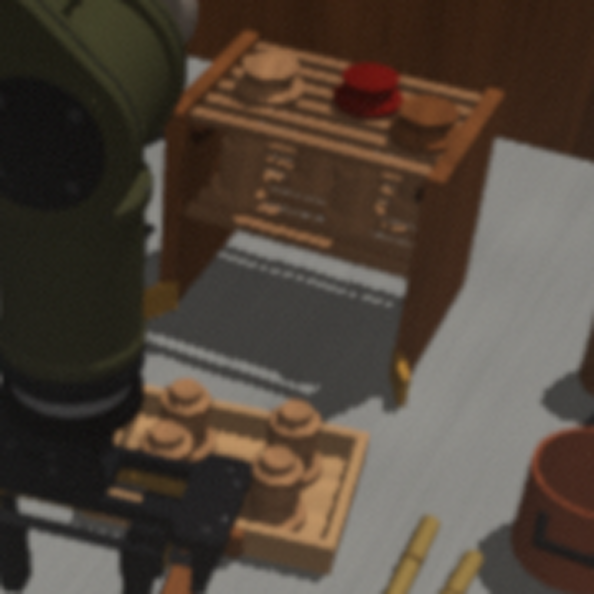

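View pics/i2.png

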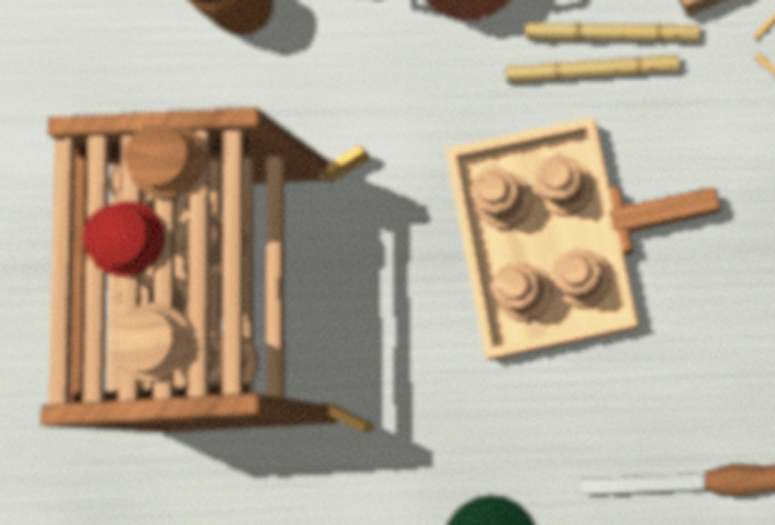

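```bash
python3 -c "
from h import *
t=cv2.imread('pics/i2_raw.png');s=cv2.imread('pics/i1_raw.png')
a=t[165:225,120:190];b=t[265:325,120:190]
cv2.imwrite('pics/i3.png',cv2.resize(np.vstack([a,b]),None,fx=5,fy=5,interpolation=cv2.INTER_CUBIC))
save(s,'i4',(335,130,440,230),5.7)
"
```

```text
(no output)
```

View pics/i3.png

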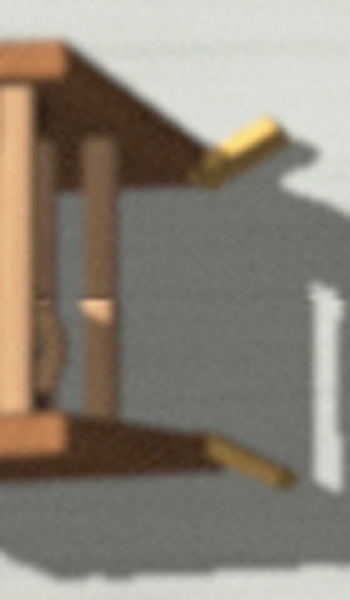

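View pics/i4.png

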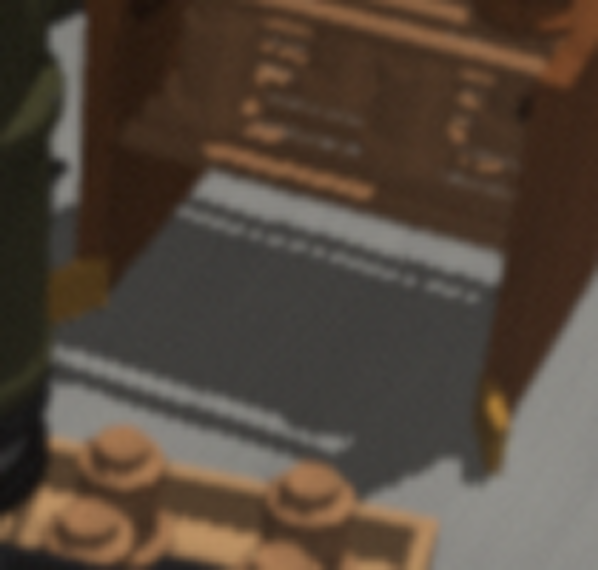

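Run:
```python
from h import *
A=lambda u,v:(120+u/5-.4,165+v/5-.4)
Bm=lambda u,v:(120+u/5-.4,265+(v-300)/5-.4)
S=lambda u,v:(335+u/5.7-.41,130+v/5.7-.41)
p=lambda n,X:print(n,X.round(4))
p("upper inner z0",onz("top",*A(190,183),0));p("upper guide top start z.03",onz("top",*A(205,160),.03));p("upper guide end",onz("top",*A(285,128),.03))
p("upper board top front outer",onz("top",*A(65,42),.2));p("upper board top front inner",onz("top",*A(65,78),.2))
p("lower board top front inner",onz("top",*Bm(68,415),.2));p("lower outer",onz("top",*Bm(68,448),.2))
p("lower guide start .03",onz("top",*Bm(207,437),.03));p("lower guide end .03",onz("top",*Bm(294,480),.03))
p("sc left inner z0",onz("scene",*S(108,302),0));p("sc right inner z0",onz("scene",*S(483,440),0));p("sc right guide top",onz("scene",*S(490,388),.03))
```

```text
upper inner z0 [0.6537 0.3752 0.    ]
upper guide top start z.03 [0.6572 0.359  0.03  ]
upper guide end [0.6709 0.3235 0.03  ]
upper board top front outer [0.6649 0.3598 0.2   ]
upper board top front inner [0.6506 0.3594 0.2   ]
lower board top front inner [0.4438 0.3528 0.2   ]
lower outer [0.4315 0.3524 0.2   ]
lower guide start .03 [0.4438 0.354  0.03  ]
lower guide end .03 [0.4241 0.3158 0.03  ]
sc left inner z0 [0.4475 0.3596 0.    ]
sc right inner z0 [0.6603 0.3503 0.    ]
sc right guide top [0.6584 0.353  0.03  ]
```

```bash
python3 -c "
from h import *
delta((.6183,.0273,.10),TY)
"
```

```text
d [ 0.0946 -0.4189  0.2417] w [-0.0003 -0.0017 -0.0008] tcp [ 0.6146 -0.1016  0.1723] yaw 11.26 t 39.85 q [ 0.27  0.8  -0.32  1.65  0.34  0.74 -0.02] F [-0.2  0.7 -0.1] op 0.702
```

play_rows:
  deltas:
    - [[-0.4,0.03,-0.12,0.05,0,-0.001,0],[-0.4,0.06,-0.25,0.12,0,-0.002,0],[-0.4,0.09,-0.36,0.2,0,-0.002,0],[-0.4,0.094,-0.418,0.24,0,-0.002,0],[-0.4,0.094,-0.418,0.24,0,-0.002,0]]

```text
clock: 40.48
tool_pos: [0.6168, 0.0295, 0.0998]
eef_rot: [0.995, 0.1, -0.002, -0.001]
contact_force: [-0.4, -0.3, 0.8]
opening: 0.702
```

play_rows:
  deltas:
    - [[-0.4,0,0,0,0,0,0],[-0.4,0,0,0,0,0,0]]

```text
clock: 40.72
tool_pos: [0.6173, 0.0278, 0.1006]
eef_rot: [0.995, 0.099, -0.001, -0.0]
contact_force: [0.1, -0.5, -0.0]
opening: 0.7
```

```bash
python3 -c "
from h import *
delta((.6183,.0273,.024),TY)
im=snap('scene','i5',(290,160,440,310),4)
im=snap('top','i6',(200,130,340,290),3.7)
"
```

```text
d [0.0035 0.0025 0.2553] w [-0.0003  0.0007 -0.0001] tcp [0.6173 0.0278 0.1006] yaw 11.39 t 40.725 q [ 0.02  0.9  -0.25  1.7   0.36  0.6  -0.24] F [ 0.1 -0.5 -0. ] op 0.7
```

View pics/i5.png

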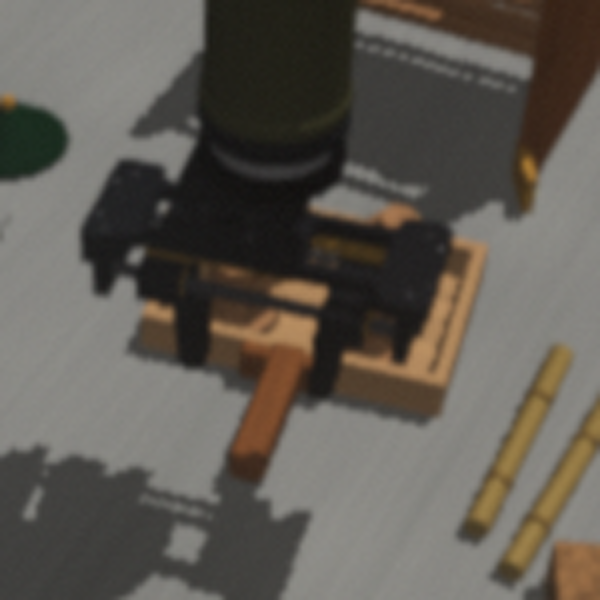

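View pics/i6.png

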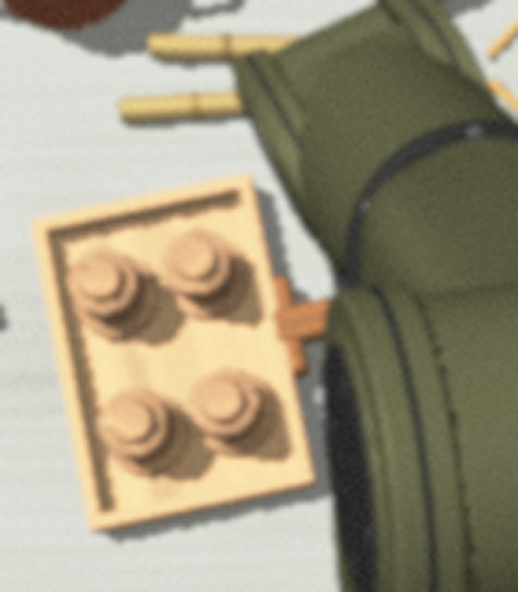

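play_rows:
  deltas:
    - [[-0.4,0.003,0.002,0.08,0,0,0],[-0.4,0.003,0.002,0.16,0,0,0],[-0.4,0.003,0.002,0.22,0,0,0],[-0.4,0.003,0.002,0.254,0,0,0],[-0.4,0.003,0.002,0.254,0,0,0]]

```text
clock: 41.45
tool_pos: [0.6178, 0.0276, 0.0238]
eef_rot: [0.995, 0.099, -0.002, -0.0]
contact_force: [0.4, 0.3, -0.3]
opening: 0.696
```

play_rows:
  deltas:
    - [[1,0,0,0,0,0,0],[1,0,0,0,0,0,0],[1,0,0,0,0,0,0],[1,0,0,0,0,0,0],[1,0,0,0,0,0,0]]
  force: 40

```text
clock: 42.08
tool_pos: [0.6179, 0.0276, 0.024]
eef_rot: [0.995, 0.099, -0.001, -0.0]
contact_force: [-0.2, -0.7, 1.6]
opening: 0.246
```

play_rows:
  deltas:
    - [[1,0,0,0,0,0,0],[1,0,0,0,0,0,0],[1,0,0,0,0,0,0]]

```text
clock: 42.45
tool_pos: [0.618, 0.0276, 0.024]
eef_rot: [0.995, 0.099, -0.001, -0.0]
contact_force: [-0.8, -0.7, 1.0]
opening: 0.247
```

```bash
python3 -c "
from h import *
a=np.radians(1.5)
c=np.array([.551,.215]); p=c+.143*np.array([np.sin(a),-np.cos(a)])
delta((*p,.024),a)
"
```

```text
d [-0.1774 -0.1868  0.0007] w [-0.0003  0.0009  0.0548] tcp [0.618  0.0276 0.024 ] yaw 11.37 t 42.45 q [-0.01  1.01 -0.21  1.7   0.39  0.47 -0.27] F [-0.8 -0.7  1. ] op 0.247
```

play_rows:
  deltas:
    - [[1,-0.017,-0.018,0,0,0,0.005],[1,-0.035,-0.037,0,0,0,0.011],[1,-0.053,-0.056,0,0,0,0.016],[1,-0.071,-0.075,0,0,0,0.022],[1,-0.089,-0.093,0,0,0,0.027]]

```text
clock: 43.08
tool_pos: [0.5856, 0.0502, 0.024]
eef_rot: [0.998, 0.056, -0.002, -0.0]
contact_force: [0.7, -2.3, -2.1]
opening: 0.245
```

```bash
cat >> h.py <<'E'
def tgt(c,a=1.5,z=.024):
    a=np.radians(a); p=np.array(c)+.143*np.array([np.sin(a),-np.cos(a)]); return delta((*p,z),a)
E
python3 -c "
from h import *
tgt((.551,.215))"
```

```text
d [-0.0941 -0.0839  0.0005] w [-0.0003  0.0011  0.0275] tcp [0.5856 0.0502 0.024 ] yaw 6.46 t 43.075 q [-0.07  0.99 -0.16  1.8   0.36  0.38 -0.38] F [ 0.7 -2.3 -2.1] op 0.245
```

play_rows:
  deltas:
    - [[1,-0.019,-0.017,0,0,0,0.005],[1,-0.038,-0.034,0,0,0,0.011],[1,-0.057,-0.051,0,0,0,0.016],[1,-0.076,-0.068,0,0,0,0.022],[1,-0.094,-0.084,0,0,0,0.027]]

```text
clock: 43.7
tool_pos: [0.5543, 0.0724, 0.0241]
eef_rot: [1.0, 0.013, -0.002, -0.0]
contact_force: [1.9, -1.7, -3.5]
opening: 0.247
```

play_rows:
  deltas:
    - [[1,0,0,0,0,0,0],[1,0,0,0,0,0,0]]

```text
clock: 43.95
tool_pos: [0.5541, 0.0734, 0.0241]
eef_rot: [1.0, 0.014, -0.002, -0.001]
contact_force: [-0.3, 0.8, -2.5]
opening: 0.243
```

```bash
python3 -c "
from h import *
tgt((.550,.245))
im=snap('scene','j1',(300,130,450,280),4)
im=snap('top','j2',(120,140,300,310),3.4)"
```

```text
d [ 0.0015 -0.0953  0.0004] w [-0.0007  0.0012  0.0005] tcp [0.5541 0.0734 0.0241] yaw 1.6 t 43.95 q [-0.15  0.97 -0.11  1.89  0.32  0.29 -0.49] F [-0.3  0.8 -2.5] op 0.243
```

View pics/j1.png

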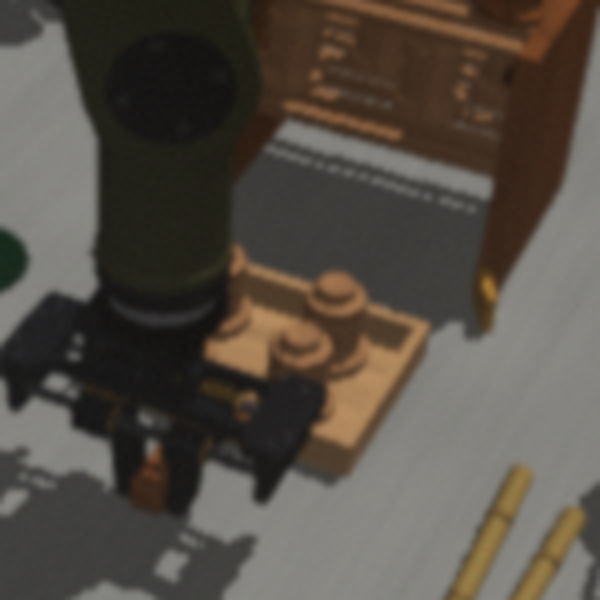

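View pics/j2.png

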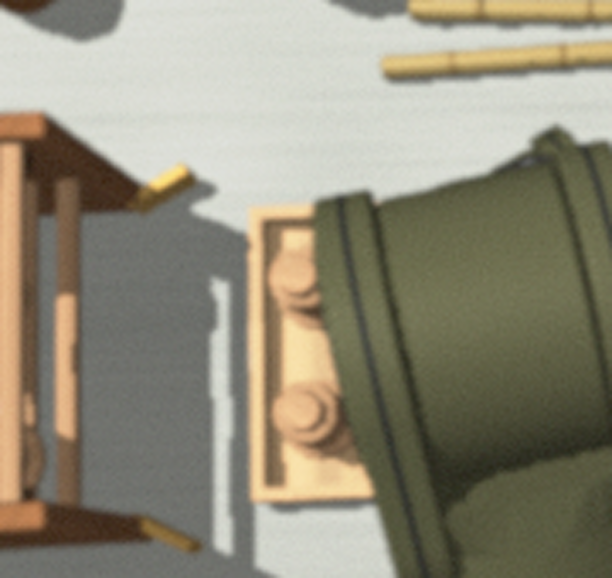

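Run:
```python
from h import *
A=lambda u,v:onz("top",120+u/3.4-.35,140+v/3.4-.35,.029).round(4)
print("tray",A(248,209),A(252,503));print("upper guide bottom-inner z0",onz("top",120+135/3.4-.35,140+211/3.4-.35,0).round(4),"top start",A(143,192),"end",A(188,172));print("lower",A(142,518),A(200,549))
```

```text
tray [0.6451 0.2876 0.029 ] [0.4515 0.283  0.029 ]
upper guide bottom-inner z0 [0.6524 0.3712 0.    ] top start [0.6584 0.3569 0.029 ] end [0.6712 0.3275 0.029 ]
lower [0.4439 0.3534 0.029 ] [0.423  0.3159 0.029 ]
```

play_rows:
  deltas:
    - [[1,0.002,-0.03,0,0,0,0],[1,0.003,-0.07,0,0,0,0],[1,0.003,-0.11,0,0,0,0],[1,0.003,-0.15,0,0,0,0],[1,0.003,-0.19,0,0.0,0,0]]

```text
clock: 44.68
tool_pos: [0.5533, 0.1315, 0.0241]
eef_rot: [1.0, 0.014, -0.002, -0.001]
contact_force: [0.0, -2.7, -2.4]
opening: 0.246
```

```bash
python3 -c "
from h import *
tgt((.5480,.34))
im=snap('top','j4',(120,140,300,310),3.4)"
```

```text
d [ 0.0012 -0.2187  0.0008] w [-0.0007  0.0012  0.0007] tcp [0.5533 0.1315 0.0241] yaw 1.63 t 44.675 q [-0.25  0.98 -0.11  1.86  0.28  0.32 -0.55] F [ 0.  -2.7 -2.4] op 0.246
```

View pics/j4.png

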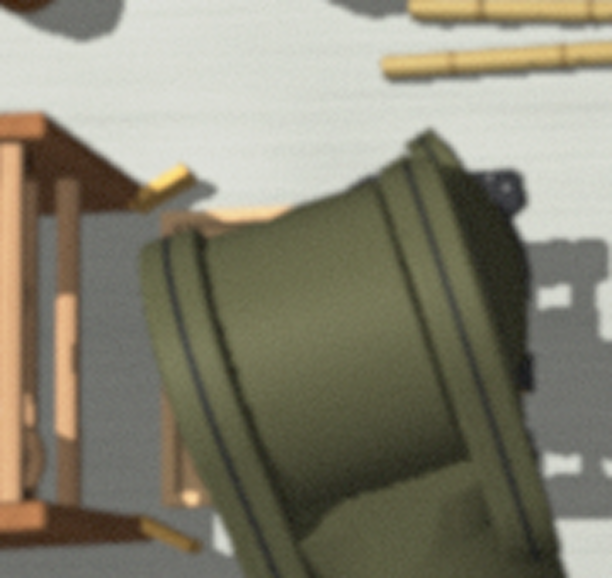

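play_rows:
  deltas:
    - [[1,0.001,-0.04,0,0,0,0],[1,0.001,-0.08,0,0,0,0],[1,0.001,-0.12,0,0,0,0],[1,0.001,-0.16,0,0,0,0],[1,0.001,-0.2,0,0,0,0]]

```text
clock: 45.35
tool_pos: [0.5516, 0.195, 0.0244]
eef_rot: [1.0, 0.015, -0.002, -0.002]
contact_force: [0.1, -3.1, -3.0]
opening: 0.242
```

play_rows:
  deltas:
    - [[1,0,-0.02,0,0,0,0],[1,0,-0.06,0,0,0,0],[1,0,-0.09,0,0,0,0],[1,0,-0.09,0,0,0,0]]

```text
clock: 45.85
tool_pos: [0.5507, 0.2248, 0.0247]
eef_rot: [1.0, 0.016, -0.001, -0.004]
contact_force: [-0.5, 3.1, -4.6]
opening: 0.245
```

```bash
python3 -c "
from h import *
tgt((.5460,.44))
im=snap('scene','j5',(290,50,490,250),3)
im=snap('top','j6',(80,140,280,310),3)"
```

```text
d [ 0.0046 -0.2408  0.0041] w [-0.0025  0.0008  0.0021] tcp [0.5507 0.2248 0.0247] yaw 1.88 t 45.85 q [-0.4   0.99 -0.11  1.79  0.23  0.37 -0.64] F [-0.5  3.1 -4.6] op 0.245
```

View pics/j5.png

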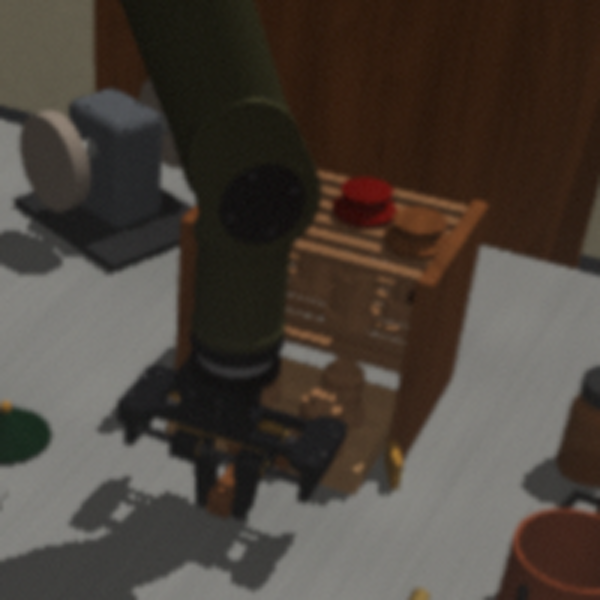

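View pics/j6.png

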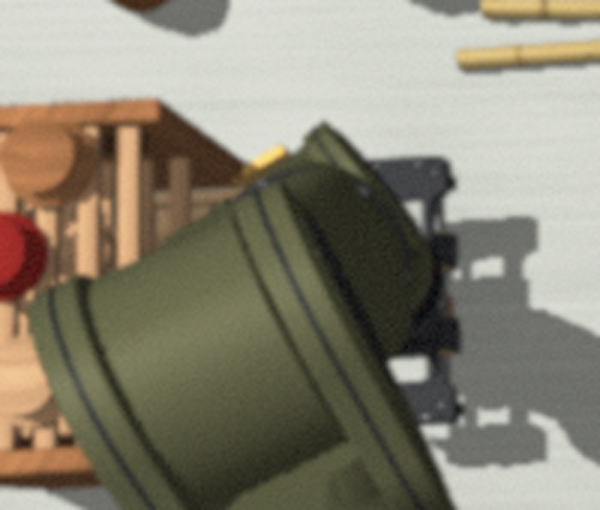

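```bash
python3 -c "
from h import *
for z in(.2,.25,.3,.35,.4): print(z,onz('top',90,237,z).round(3),onz('top',80+320/3,140+125/3,z).round(3), onz('scene',290+262/3,50+205/3,z).round(3))
for y in (.2,.25,.3,.35): print(y, proj('top',(.55,.225,y)),proj('scene',(.55,.225,y)))
"
```

```text
0.2 [0.542 0.437 0.2  ] [0.645 0.255 0.2  ] [0.486 0.408 0.2  ]
0.25 [0.534 0.414 0.25 ] [0.632 0.242 0.25 ] [0.522 0.323 0.25 ]
0.3 [0.526 0.392 0.3  ] [0.618 0.229 0.3  ] [0.558 0.237 0.3  ]
0.35 [0.517 0.37  0.35 ] [0.605 0.215 0.35 ] [0.594 0.152 0.35 ]
0.4 [0.509 0.347 0.4  ] [0.592 0.202 0.4  ] [0.629 0.066 0.4  ]
0.2 [202.14743549 229.82061801] [369.05444189 157.25127512]
0.25 [195.59780526 225.33268282] [370.43197325 139.15057666]
0.3 [188.34728945 220.36582665] [371.90048212 119.82519304]
0.35 [180.27655835 214.83874438] [373.46899629  99.15013508]
```

play_rows:
  deltas:
    - [[1,0.002,-0.03,0.001,-0.002,0,0.001],[1,0.003,-0.06,0.002,-0.002,0,0.002],[1,0.003,-0.09,0.003,-0.002,0,0.002],[1,0.003,-0.12,0.003,-0.002,0,0.002],[1,0.003,-0.15,0.003,-0.002,0,0.002]]

```text
clock: 46.58
tool_pos: [0.5502, 0.2695, 0.0241]
eef_rot: [1.0, 0.013, -0.001, -0.0]
contact_force: [0.8, -3.0, -2.1]
opening: 0.248
```

```bash
python3 -c "
from h import *
tgt((.5455,.444))
im=snap('scene','k5',(290,50,490,250),3)"
```

```text
d [-0.0004 -0.1053  0.0004] w [-0.0003  0.0008 -0.0001] tcp [0.5502 0.2695 0.0241] yaw 1.48 t 46.575 q [-0.47  1.01 -0.1   1.73  0.2   0.42 -0.69] F [ 0.8 -3.  -2.1] op 0.248
```

View pics/k5.png

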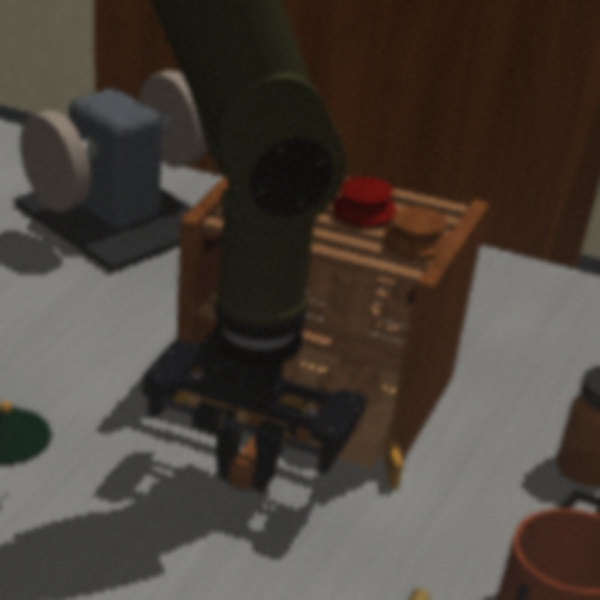

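play_rows:
  deltas:
    - [[1,0,-0.02,0,0,0,0],[1,0,-0.04,0,0,0,0],[1,0,-0.06,0,0,0,0],[1,0,-0.08,0,0,0,0]]

```text
clock: 47.12
tool_pos: [0.5492, 0.296, 0.0242]
eef_rot: [1.0, 0.014, -0.001, -0.002]
contact_force: [0.2, -3.3, -3.0]
opening: 0.247
```

play_rows:
  deltas:
    - [[1,0,-0.01,0,0,0,0],[1,0,-0.02,0,0,0,0]]

```text
clock: 47.38
tool_pos: [0.5494, 0.3003, 0.0241]
eef_rot: [1.0, 0.013, -0.001, -0.0]
contact_force: [2.3, -7.8, -2.1]
opening: 0.246
```

play_rows:
  deltas:
    - [[1,0,-0.008,0,0,0,0],[1,0,-0.015,0,0,0,0]]

```text
clock: 47.62
tool_pos: [0.5498, 0.3005, 0.024]
eef_rot: [1.0, 0.013, -0.002, 0.003]
contact_force: [0.2, -12.2, 2.1]
opening: 0.247
```

play_rows:
  deltas:
    - [[1,0,-0.008,0,0,0,0],[1,0,-0.012,0,0,0,0],[1,0,0,0,0,0,0]]

```text
clock: 48.0
tool_pos: [0.5499, 0.3004, 0.0242]
eef_rot: [1.0, 0.013, -0.001, 0.003]
contact_force: [-0.7, 0.2, -2.0]
opening: 0.248
```

play_rows:
  deltas:
    - [[-0.2,0,0,0,0,0,0],[-0.2,0,0,0,0,0,0],[-0.2,0,0,0,0,0,0],[-0.2,0,0,0,0,0,0],[-0.2,0,0,0,0,0,0]]

```text
clock: 48.62
tool_pos: [0.55, 0.3006, 0.0242]
eef_rot: [1.0, 0.013, -0.001, 0.003]
contact_force: [0.8, 0.1, -0.3]
opening: 0.603
```

play_rows:
  deltas:
    - [[-0.2,0,0.04,-0.005,0,0,0],[-0.2,0,0.12,-0.01,0,0,0],[-0.2,0,0.25,-0.02,0,0,0],[-0.2,0,0.35,-0.2,0,0,0],[-0.2,0,0.45,-0.4,0,0,0]]

```text
clock: 49.25
tool_pos: [0.5531, 0.1641, 0.1415]
eef_rot: [1.0, 0.012, -0.002, 0.004]
contact_force: [0.5, 0.3, 0.9]
opening: 0.6
```

play_rows:
  deltas:
    - [[-0.2,0,0.2,-0.1,0,0,0],[-0.2,0,0.4,-0.2,0,0,0],[-0.2,0,0.6,-0.2,0,0,0],[-0.2,0,0.8,-0.2,0,0,0],[-0.2,0,0.8,-0.2,0,0,0]]

```text
clock: 49.88
tool_pos: [0.5569, -0.0848, 0.2035]
eef_rot: [1.0, 0.005, -0.003, 0.007]
contact_force: [0.0, 1.4, 0.7]
opening: 0.603
```

```bash
python3 -c "
from h import *
delta((.5,-.1,.2),0)
snap('scene','l1');snap('top','l2')
s=cv2.imread('pics/l1_raw.png');t=cv2.imread('pics/l2_raw.png')
save(s,'l3',(330,80,460,230),4);save(t,'l4',(30,150,230,320),3.5)"
```

```text
d [-0.19    0.0484  0.0135] w [0.0045 0.0021 0.0034] tcp [ 0.5569 -0.0848  0.2035] yaw 0.62 t 49.875 q [ 0.19  0.69 -0.22  1.8   0.25  0.69 -0.16] F [0.  1.4 0.7] op 0.603
```

View pics/l1.png

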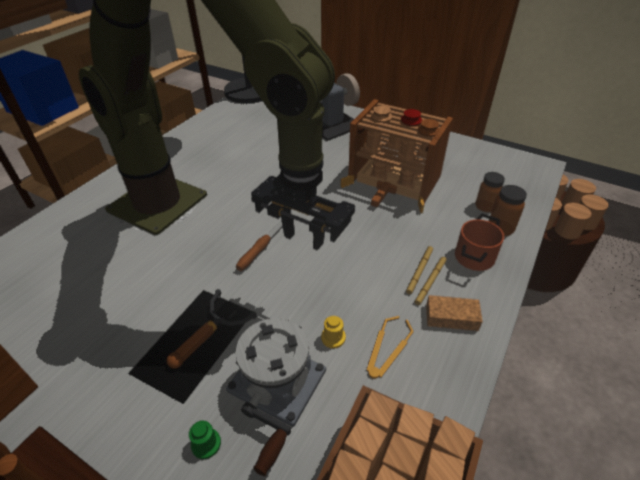

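View pics/l3.png

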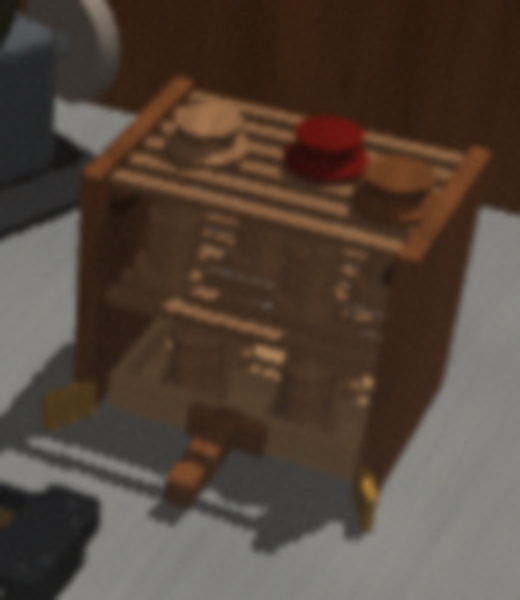

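View pics/l4.png

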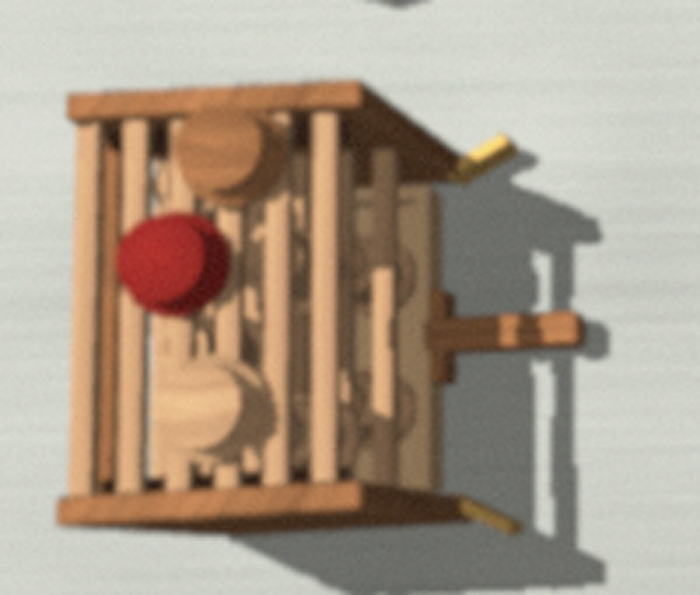

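View pics/l2.png

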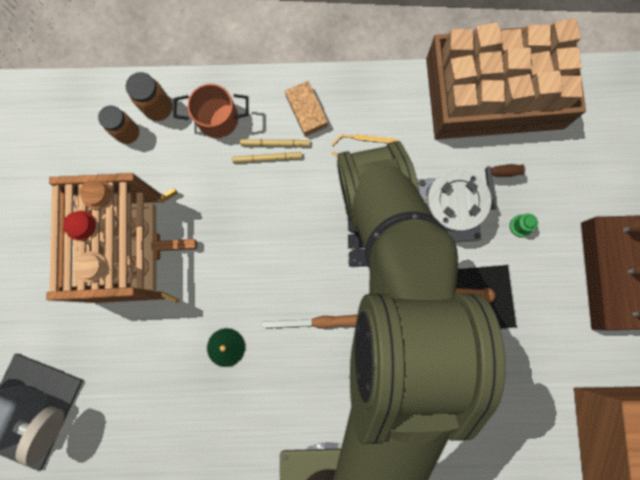

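```bash
python3 -c "
from h import *
A=lambda u,v,z:onz('top',30+u/3.5-.36,150+v/3.5-.36,z).round(4)
print('rim',A(440,190,.028),A(438,490,.028),'handle end',A(581,330,.03),'guide starts',A(465,500,.03),A(462,165,.03))
"
```

```text
rim [0.6411 0.3711 0.028 ] [0.4495 0.3683 0.028 ] handle end [0.5478 0.2797 0.03  ] guide starts [0.4427 0.3507 0.03  ] [0.6567 0.3567 0.03  ]
```

Tray sits well in and straight, but my rim reading (about 16 mm inside the mouth, 20 expected) leaves some doubt. I'll push the handle's end with shut fingers to confirm it is against the stop.

```bash
python3 -c "
from h import *
delta((.5495,.235,.15),np.radians(1.5))"
```

```text
d [-0.0073 -1.047   0.1679] w [ 0.0031  0.0019 -0.0025] tcp [ 0.5577 -0.0785  0.2034] yaw 1.04 t 49.975 q [ 0.19  0.69 -0.23  1.8   0.25  0.68 -0.16] F [ 0.5  0.4 -0.2] op 0.601
```

play_rows:
  deltas:
    - [[1,0,-0.2,0.02,0,0,0],[1,0,-0.4,0.05,0.001,0,0],[1,0,-0.6,0.1,0.002,0.001,0],[1,0,-0.8,0.15,0.003,0.002,-0.002],[1,-0.005,-0.98,0.16,0.003,0.002,-0.002]]

```text
clock: 50.6
tool_pos: [0.5483, 0.2188, 0.1514]
eef_rot: [1.0, 0.014, -0.001, -0.0]
contact_force: [0.2, -0.4, 1.0]
opening: 0.056
```

play_rows:
  deltas:
    - [[1,0,0,0,0,0,0],[1,0,0,0,0,0,0],[1,0,0,0,0,0,0]]

```text
clock: 50.98
tool_pos: [0.5484, 0.2169, 0.1515]
eef_rot: [1.0, 0.013, -0.001, 0.001]
contact_force: [-0.3, -0.6, -0.0]
opening: 0.011
```

```bash
python3 -c "
from h import *
delta((.5490,.235,.024),np.radians(1.5))"
```

```text
d [ 0.0047 -0.0606  0.4249] w [0.0004 0.0008 0.0001] tcp [0.5484 0.2169 0.1515] yaw 1.52 t 50.975 q [-0.36  0.79 -0.16  1.77  0.2   0.61 -0.61] F [-0.3 -0.6 -0. ] op 0.011
```

play_rows:
  deltas:
    - [[1,0.002,0,0.12,0,0,0],[1,0.003,0,0.26,0,0,0],[1,0.004,-0.02,0.38,0,0,0],[1,0.004,-0.06,0.424,0,0,0],[1,0.004,-0.06,0.424,0,0,0]]

```text
clock: 51.6
tool_pos: [0.5487, 0.2359, 0.0242]
eef_rot: [1.0, 0.014, -0.001, 0.0]
contact_force: [0.2, -0.5, 0.2]
opening: 0.009
```

play_rows:
  deltas:
    - [[1,0,-0.03,0,0,0,0],[1,0,-0.06,0,0,0,0],[1,0,-0.09,0,0,0,0]]

```text
clock: 51.98
tool_pos: [0.5483, 0.2639, 0.0251]
eef_rot: [1.0, 0.014, -0.001, -0.0]
contact_force: [0.5, 0.1, -0.4]
opening: 0.006
```

play_rows:
  deltas:
    - [[1,0,-0.01,0,0,0,0],[1,0,-0.02,0,0,0,0],[1,0,-0.03,0,0,0,0]]

```text
clock: 52.35
tool_pos: [0.5481, 0.2718, 0.0251]
eef_rot: [1.0, 0.013, -0.001, 0.001]
contact_force: [-0.3, -4.0, 3.5]
opening: 0.001
```

play_rows:
  deltas:
    - [[1,0,-0.01,0,0,0,0],[1,0,-0.02,0,0,0,0]]

```text
clock: 52.6
tool_pos: [0.5481, 0.272, 0.0251]
eef_rot: [1.0, 0.012, -0.002, 0.005]
contact_force: [-0.6, -13.1, 8.1]
opening: 0.008
```

play_rows:
  deltas:
    - [[1,0,-0.015,0,0,0,0],[1,0,-0.02,0,0,0,0]]

```text
clock: 52.85
tool_pos: [0.5481, 0.272, 0.0251]
eef_rot: [1.0, 0.01, -0.003, 0.01]
contact_force: [-1.5, -10.8, 7.6]
opening: 0.003
```

play_rows:
  deltas:
    - [[1,0,0.05,0,0,0,0],[1,0,0.15,-0.05,0,0,0],[1,0,0.3,-0.3,0,0,0],[1,0,0.45,-0.5,0,0,0]]

```text
clock: 53.35
tool_pos: [0.5509, 0.1603, 0.1478]
eef_rot: [1.0, 0.01, -0.003, 0.009]
contact_force: [1.5, -0.4, -0.2]
opening: 0.005
```

play_rows:
  deltas:
    - [[0,0,0.2,0,0,0,0],[0,0,0.4,0,0,0,0],[0,0,0.4,0,0,0,0]]

```text
clock: 53.72
tool_pos: [0.5531, 0.0325, 0.1501]
eef_rot: [1.0, 0.005, -0.003, 0.011]
contact_force: [-0.3, 0.2, -0.2]
opening: 0.327
```

```bash
python3 -c "
from h import *
print(get_state()['tool_pos'])
snap('scene','m1');t=snap('top','m2')
save(t,'m4',(30,150,230,320),3.5)
A=lambda u,v,z:onz('top',30+u/3.5-.36,150+v/3.5-.36,z).round(4)"
```

```text
[0.5531205  0.03251378 0.15010517]
```

View pics/m1.png

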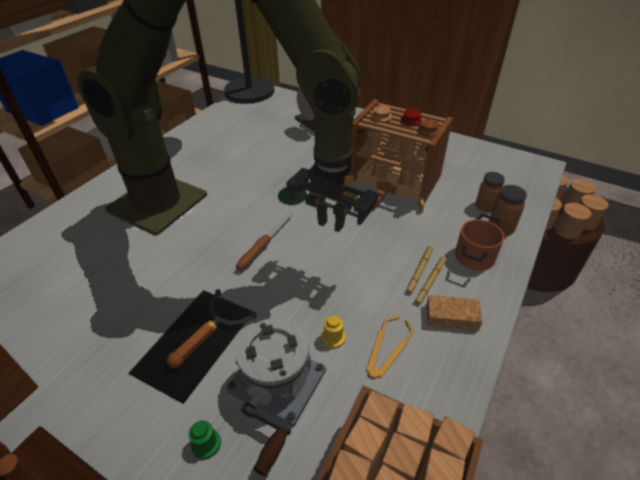

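View pics/m4.png

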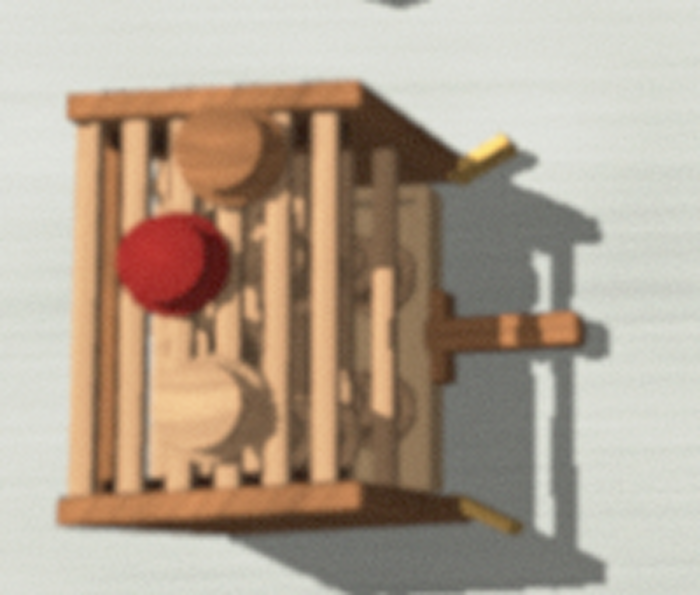

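Picture m4 matches l4 (rim at x≈438, handle end at x≈580), so the push did not move the tray. The spanner is on its mat, the chuck is empty and the bystanders are in place.

```bash
python3 -c "
from plant import r
print(r.finish_job())"
```

```text
the job is handed in; nothing more can be done
None
```

I did the whole job in the order asked and handed it in at about 54 s; the hand-in reported no verdict.

- **Ring and spanner:** I seated both prongs, turned the ring anticlockwise to its stop, and laid the spanner back on its mat, prongs down. Measured before and after from both cameras, the ring turned 51.6°, or 0.90 rad.
- **Necks:** The freed neck and all three loose ones went into the drying tray. All four stood upright in the last clear view of the tray, before it went into the rack. I saw no neck knocked aside, and the green and yellow look-alikes were left alone.
- **Tray:** I slid it into the bottom slot until it stopped. A second push of about 13 N on the handle's end did not move it, and the handle end lay at y ≈ 0.281 m, where it should be when fully home.
- **Bystanders:** The hat, calliper, dowels and gouge looked unmoved in the last pictures.

**One disagreement:** The top camera put the tray's rim about 16 mm inside the slot mouth, against 20 mm expected. I put this down to camera error (the two views differed by up to about 5 mm elsewhere) and trusted the contact checks instead.

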